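# Load the bead warmer and hold its settling lever

## Task

Use the blue scoop, never the fingers, to take the three metal beads out of the yellow tray and tip them all into the open square well of the white bead warmer. Stand the scoop upright on the bench again, then push the warmer's sprung red-tipped lever down with the fingers to half its travel, where the lever lies level, and finish while still holding it there. Do not disturb the jar, the clear tub or the pin box.

Things in the scene. Friction and masses are not known exactly. Their poses are not given: they have to be found in the camera images.
- scoop_grip (a point): Blue scoop with a white upright handle; loose, about 80 g, standing on the bench. This point is on the handle's axis, 85 mm above the scoop's underside: the place to grip. Handle: 16 x 16 mm square post, square to the scoop, its top 110 mm above the underside. Axes: x towards the open front of the pan, y to its left, z up along the handle.
- scoop_lip (a point): Middle of the scoop's front lip, at its underside; axes as scoop_grip, which lies 75 mm behind it and 85 mm above. Pan open at front and top, 70 mm wide outside, 66 mm inside, inner length 62 mm; floor 2 mm thick, side and back walls to 26 mm above the underside. The flat underside runs from the lip back 85 mm.
- tray_floor (a point): Centre of the flat inner floor (80 mm in x, 190 mm in y) of the fixed yellow tray that holds the beads, 8 mm above the bench. y runs along the tray, z up. Upright side walls, 4 mm thick, to 34 mm above the bench. At both ends a ramp rises outwards at 60 degrees to 35 mm. Beads start scattered in the +y half; the -y half is empty.
- tray_ramp (a point): Foot of the tray's +y ramp, on the floor, 95 mm from its centre; axes as tray_floor. Beads pushed against the ramp by the scoop ride up over the scoop's lip.
- well_floor (a point): Centre of the floor of the square well in the white bead warmer, 22 mm above the bench. The well is 100 x 100 mm inside with upright walls, 53 mm deep, dark-rimmed. Axes as the warmer's.
- warmer: White bead warmer, a fixed box 200 mm (x) by 240 mm (y), 75 mm tall. Origin: centre of its underside; front towards -x, z up. The well's centre is at y = -55 mm.
- well_mouth (a point): Centre of the well's open mouth, level with the warmer's top, 75 mm above the bench; same axes as well_floor.
- lever_pad (a point): Centre of the top face of the red pad (36 x 36 x 10 mm) at the free end of the lever on the warmer; turns with the lever, 92 mm from its hinge. The lever points to the warmer's front; at rest it slopes up to the pad by 0.35 rad. When it is level the pad's top is 113 mm above the bench.
- lever_hinge (a point): Hinge of the lever, 108 mm above the bench, at x = 50 mm, y = 68 mm of the warmer. Two grey cheeks beside it rise to 119 mm.
- lever (a joint): Lever angle in rad: 0 at rest (sloping up), 0.35 half way down (level), 0.70 at the bottom stop (sloping down). A spring pushes it up: about 2 N at the pad to start, 6 N when level, 10 N at the stop.
- bead0_center (a point): Centre of a loose polished, slippery aluminium bead, 18 mm in diameter, 12 g, that rolls freely (all three are alike). It starts in the tray.
- bead1_center (a point): Centre of a loose polished, slippery aluminium bead, 18 mm in diameter, 12 g, that rolls freely (all three are alike). It starts in the tray.
- bead2_center (a point): Centre of a loose polished, slippery aluminium bead, 18 mm in diameter, 12 g, that rolls freely (all three are alike). It starts in the tray.
- jar_mid (a point): Bystander: amber jar, 52 mm in diameter, 75 mm tall, loose; point half-way up.
- tub_mid (a point): Bystander: open clear plastic tub, 84 mm in diameter, 60 mm tall, loose; point half-way up.
- pinbox_mid (a point): Bystander: clear open box of coloured pins, 60 x 90 x 28 mm, loose; point half-way up.
There are look-alikes about, which are no part of the job. Of the things that look like the part that bears scoop_grip, the largest one is meant.

How it is judged:
On the way, in this order (a step that is already met when the one before it is completed fails the run):
1. at least one bead is carried up in the scoop, more than 60 mm above the bench (((distance between bead0_center and scoop_lip below 0.07 m and height (world z) of bead0_center above 0.06 m) or (distance between bead1_center and scoop_lip below 0.07 m and height (world z) of bead1_center above 0.06 m) or (distance between bead2_center and scoop_lip below 0.07 m and height (world z) of bead2_center above 0.06 m))), for 0.2 s.
2. all three beads lie in the warmer's well (horizontal distance between each of bead0_center, bead1_center, bead2_center and well_floor below 0.063 m and height (world z) of each of bead0_center, bead1_center, bead2_center below 0.06 m), for 0.2 s.
3. the scoop stands upright on the bench, let go (height (world z) of scoop_lip below 0.005 m and angle between scoop_lip's own z axis and vertical below 0.08 rad and contact force between the fingers and scoop below 0.2 N), for 0.2 s.
At the end, for the whole second after the job is handed in: All three beads in the well; scoop standing upright on the bench (within 5 mm and 4.5 degrees), let go; lever still and held by the fingers (over 1.5 N) at 0.25 to 0.45 rad through the last second: the program finishes while holding (all of step 2 and all of step 3 and value of joint lever between 0.25 and 0.45 rad and velocity of joint lever between -0.1 and 0.1 rad/s and contact force between the fingers and lever above 1.5 N); the arm keeps its last pose, push and grip.
It fails at once if the jar is moved more than 30 mm (distance of jar_mid from where it was at the start of the episode above 0.03 m).
It fails at once if the tub is moved more than 30 mm (distance of tub_mid from where it was at the start of the episode above 0.03 m).
It fails at once if the pinbox is moved more than 30 mm (distance of pinbox_mid from where it was at the start of the episode above 0.03 m).
It fails at once if a bead is handled with the fingers (contact force between the fingers and bead0 above 1 N or contact force between the fingers and bead1 above 1 N or contact force between the fingers and bead2 above 1 N).
It also fails if it takes over 72 s, if anything falls off the work surface, if the arm or the gripper's body presses on something with over 40 N, if the wrist force passes 120 N, or if a joint passes its speed limit or range.

## Robot

A 7-joint arm with a two-finger parallel gripper is mounted at the origin on the work surface. World frame = base frame: x ahead of the robot, y to its left, z up, the work surface at z = 0. Lengths are in m, angles in rad, forces in N, time in s.
With the tool pointing down it reaches from about 0.4 to 0.85 m from the base axis. Payload 10.4 kg.
Tool frame: the origin (TCP) lies midway between the tips of the shut fingers; the grasp point (between the pads) lies 19 mm behind it (manip.tcp_to_grasp is the distance from the TCP to the grasp point, in m); x points along the fingers, y is the direction in which the jaws open and shut, and the axes are right-handed (so a half turn about x gives the same grasp; the last joint's range is limited). The gripper opens to 85 mm and grips with 20 to 120 N. Pads are 22 mm wide; open, the fingers measure 114 mm over their backs; the gripper's body (76 mm by 85 mm) begins 54 mm behind the grasp point. The pads swing forward as they close: fully open they stand 13 mm farther back than shut.
Start: joints at [-1.336, 0.332, -0.065, 1.46, 0.022, 1.35, -0.088], TCP at [0.159, 0.604, 0.231] pointing down, gripper open.
Joint ranges: [-2.6, 2.6], [-0.5, 2.12], [-1.47, 1.34], [0.16, 2.42], [-1.27, 4.41], [0.06, 2.06], [-2.6, 2.6]. Speed limits (rad/s): [2.22, 2.22, 2.79, 2.79, 3.14, 3.14, 3.14].

## Interface

Orientations are given as a unit quaternion [x, y, z, w].
In Python, from workcell import monitor, viewer, manip gives the robot as it stands. The module is installed in compiled form; this text tells all that it offers.
- The arm moves only by the tool send_rows, never from a script. Its arguments are lists of equal length, an entry for each row: "grip": the closure in counts, from 0 (fully open) to 255 (shut); "offset": the shift along the tool's x, y, z in mm, a list of three; "twist": the turn about the tool's x in degrees. In form: {"grip": [grip, ...], "offset": [[tx, ty, tz], ...], "twist": [twist, ...]}. A call has exactly 5 rows; each row is the pose to reach, as a shift and turn from the pose commanded when the call began, along the tool's axes at that moment; what a row does not reach only later rows make up. A row lasts 1/12 s, in which the tool goes at most 41.7 mm and 7.16 degrees, less where a joint would pass 70% of its speed; a pose out of reach is approached as far as the arm can. A call with a gripper value outside its range is refused whole. The fingers move at their own pace and stop on an object; "newtons" is the grip in N (left out, the last holds). Time passes only in rows, so rows that repeat a pose let the fingers close, or fill a call up. It gives the time, the measured TCP pose, the force and the opening at its end, in the units of the state.
- monitor.get_obs(): the state, without advancing time (a new reading comes with each control period).
- viewer.camera(name): name is "scene" or "top"; returns (picture, depth): 400x640x3 uint8, blue, green, red; 400x640 float32, m along the optical axis (not along the pixel's ray), 0 where there is no reading.
- viewer.camera_model(name): a dict with "camera_matrix" (3x3 intrinsics, pixels), "distortion" ([k1, k2, p1, p2, k3] as OpenCV has them; the pictures are not rectified), "R" (3x3) and "t" (3): a world point X has camera coordinates R X + t. Camera axes: x right, y down, z forward; pixel columns grow to the right and rows downward; lengths in m; the calibration is good to about 2 mm. A picture is of the moment at which its call begins. camera_model takes no time and is no camera call.
- manip.hand_in(): hands the job in, once; it reports no verdict.
Trained networks look in the newest picture that a camera, given by its name, has taken for a name from the list of things; names that differ only in an ending like _2 or _b are one class to them, and where a whole thing is asked for, a point or a joint stands for the part that bears it (a point fixed in the world has none). Each returns a list of dicts, best first, with "score" (0 to 1); they miss things now and then, are a little off and sometimes report something else, mostly with a low value. They report only what shows in the picture. A call takes as long as a camera call. They do not tell look-alikes from the thing itself.
- viewer.recognise(target, camera): "box" ([left, top, width, height] in pixels, round what is visible of it).
- viewer.regions_of(target, camera): "region" (400x640 bool, what is visible of it) and "box" ([left, top, width, height] in pixels, round what is visible of it).
- viewer.spot_point(target, camera): "position" ([column, row] in pixels: a listed point, or the origin of a listed thing).
The state is a dict: "clock": time; "joint_pos": joint angles; "joint_velocities": joint speeds; "tau": joint torques, N m; "position": TCP position; "ee_rot": TCP orientation; "ft_force": force on the tool from outside, world axes, zero at the start; "torque": the same for the moment, N m; "grip_width": opening from 0.0 (shut) to 1.0 (fully open).
Only numpy, scipy, OpenCV 4.12 (cv2) and the standard library are available. Lean on these libraries where they do the work, as an engineer would, in place of code of your own. Each camera call takes 0.05 s, during which the arm holds its last target.

## Working session

There is one attempt and no reset: what is moved stays moved. The work goes in short steps, Python scripts to look and compute and a tool call to move; the robot and the scene stay as the last step left them, time stands still between calls to the robot, and variables do not carry over. Pictures are saved under pics/ and viewed, and the job is handed in when it is done.

Besides the shell and the picture viewer there is one more tool, called after "Call:" as name(argument=value, ...) on one line, values as JSON. send_rows: Moves the arm, as the interface text tells. Its arguments: {"type":"object","properties":{"grip":{"type":"array","items":{"type":"number"}},"offset":{"type":"array","items":{"type":"array","items":{"type":"number"}}},"twist":{"type":"array","items":{"type":"number"}},"newtons":{"type":"number"}},"required":["grip","offset","twist"]}

```bash
mkdir -p pics; ls; cat > h.py <<'E'
import numpy as np, cv2
from workcell import monitor, viewer, manip
from scipy.spatial.transform import Rotation as Rn
def cam(n):
    m=viewer.camera_model(n); return np.array(m["camera_matrix"],float),np.array(m["distortion"],float),np.array(m["R"],float),np.array(m["t"],float)
def ray(n,px):
    K,D,R,t=cam(n); u=cv2.undistortPoints(np.array([[px]],float),K,D)[0,0]
    d=R.T@np.array([u[0],u[1],1.]); return -R.T@t,d
def atz(n,px,z):
    o,d=ray(n,px); return o+d*(z-o[2])/d[2]
def atdepth(n,px,dep):
    o,d=ray(n,px); return o+d*dep
def proj(n,X):
    K,D,R,t=cam(n); return cv2.projectPoints(np.array(X,float).reshape(-1,3),cv2.Rodrigues(R)[0],t,K,D)[0][:,0]
def st():
    o=monitor.get_obs(); R=Rn.from_quat(o["ee_rot"]).as_matrix()
    print("t",round(o["clock"],3),"pos",np.round(o["position"],4),"f",np.round(o["ft_force"],2),"grip",np.round(o["grip_width"],3)); print(np.round(R,3)); return o,R
E
python3 - <<'E'
from h import *
o,R=st(); print(manip.tcp_to_grasp, o)
for n in("scene","top"):
    p,d=viewer.camera(n); cv2.imwrite(f"pics/{n}0.png",p); np.save(f"pics/{n}0d.npy",d)
    K,D,R,t=cam(n); print(n,K.round(1).tolist(),D,(-R.T@t).round(3),R.round(3).tolist())
E
```

```text
pics
t 0.0 pos [0.1593 0.604  0.2305] f [0.2  0.37 0.18] grip 0.998
[[-0.     0.255  0.967]
 [-0.001  0.967 -0.255]
 [-1.    -0.001  0.   ]]
0.0187 {'clock': 0.0, 'joint_pos': array([-1.33560768,  0.33284403, -0.06470415,  1.46092338,  0.02161014,
        1.34989275, -0.0884995 ]), 'joint_velocities': array([ 5.01983884e-04,  2.72865838e-04, -1.08348731e-03, -9.78819414e-04,
       -5.96563742e-06,  6.86990506e-04, -3.38856919e-04]), 'tau': array([ 3.81446553e-04, -6.25440359e+01,  4.96027758e-02, -3.91594827e+01,
        1.63145241e-02,  9.83819074e-03,  9.24060657e-06]), 'position': array([0.15925186, 0.60399372, 0.23054189]), 'ee_rot': array([ 0.09039678,  0.70127913, -0.09136384,  0.70120514]), 'ft_force': array([0.19914304, 0.36618594, 0.18378919]), 'torque': array([-9.01240802e-03, -2.72248084e-05,  1.73441154e-02]), 'grip_width': 0.9980434778242868}
scene [[504.9, 0.0, 324.4], [0.0, 504.9, 203.3], [0.0, 0.0, 1.0]] [-0.13821255  0.          0.          0.          0.        ] [ 0.943 -0.495  0.908] [[0.829, 0.559, -0.009], [0.424, -0.64, -0.641], [-0.364, 0.528, -0.768]]
top [[399.7, 0.0, 314.8], [0.0, 399.7, 196.8], [0.0, 0.0, 1.0]] [0.03062654 0.         0.         0.         0.        ] [0.425 0.055 0.993] [[0.025, -0.999, 0.021], [-0.99, -0.028, -0.137], [0.138, -0.018, -0.99]]
```

View pics/scene0.png

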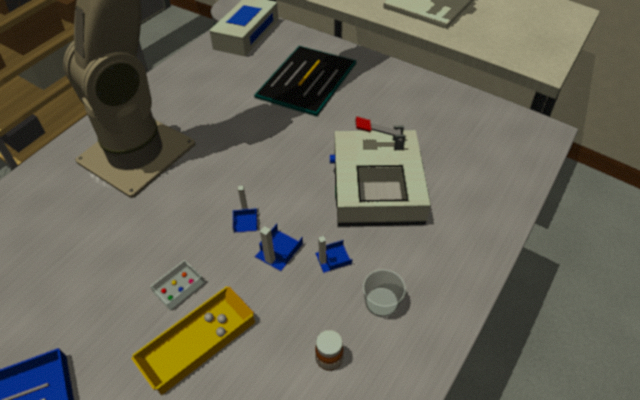

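View pics/top0.png

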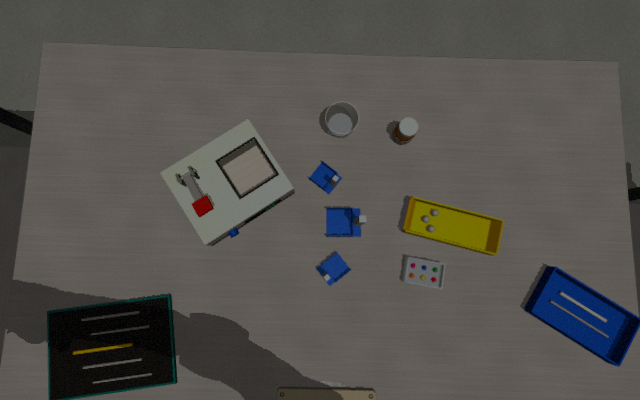

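The scene view shows three blue scoops: the largest at about (280,247), with smaller ones at (335,257) and (246,215). In the top view they are at (343,222), (325,177) and (333,268). The largest one is the target. The tray with its beads is at top (452,225), the warmer at (228,182), the tub at (341,119), the jar at (405,130) and the pin box at (424,272).

```bash
python3 - <<'E'
from h import *
for n,c in (("scene",None),("top",None)):
    viewer.camera(n)
    for t in ["scoop_grip","scoop_lip","tray_floor","tray_ramp","well_floor","well_mouth","warmer","lever_pad","lever_hinge","bead0_center","jar_mid","tub_mid","pinbox_mid"]:
        r=viewer.spot_point(t,n)
        print(n,t,[(np.round(x["position"],1).tolist(),round(x["score"],2)) for x in r[:5]])
print(proj("top",[[0.159,0.604,0.231]]),proj("scene",[[0.159,0.604,0.231]]))
p=cv2.imread("pics/top0.png"); cv2.imwrite("pics/c1.png",cv2.resize(p[150:300,290:520],None,fx=3.4,fy=3.4,interpolation=cv2.INTER_CUBIC))
p=cv2.imread("pics/scene0.png"); cv2.imwrite("pics/c2.png",cv2.resize(p[170:290,210:370],None,fx=4.5,fy=4.5,interpolation=cv2.INTER_CUBIC))
E
```

```text
scene scoop_grip [([241.3, 194.3], 0.72), ([322.9, 240.5], 0.63), ([262.3, 237.0], 0.62), ([365.6, 122.6], 0.18)]
scene scoop_lip [([243.8, 228.6], 0.84), ([292.5, 238.6], 0.65), ([344.5, 256.8], 0.61)]
scene tray_floor [([196.1, 340.2], 0.68)]
scene tray_ramp [([235.8, 309.8], 0.78), ([328.7, 348.2], 0.45)]
scene well_floor [([377.8, 199.5], 0.55)]
scene well_mouth [([379.9, 180.4], 0.6)]
scene warmer [([373.6, 187.0], 0.65), ([327.9, 349.5], 0.4)]
scene lever_pad [([366.5, 117.9], 0.79)]
scene lever_hinge [([396.5, 136.2], 0.64)]
scene bead0_center [([208.3, 316.7], 0.48)]
scene jar_mid [([333.5, 350.2], 0.73), ([222.4, 332.7], 0.35)]
scene tub_mid [([379.3, 294.9], 0.72), ([262.2, 238.0], 0.43)]
scene pinbox_mid [([176.5, 284.3], 0.77)]
top scoop_grip [([325.2, 279.1], 0.96), ([362.2, 219.6], 0.58), ([333.3, 178.5], 0.57)]
top scoop_lip [([324.1, 223.3], 0.77), ([343.4, 262.6], 0.76), ([313.9, 168.0], 0.55), ([248.4, 174.4], 0.25)]
top tray_floor [([448.5, 228.5], 0.6), ([406.0, 130.6], 0.39)]
top tray_ramp [([410.6, 216.3], 0.96), ([434.4, 212.7], 0.74), ([200.2, 207.6], 0.65)]
top well_floor [([254.3, 176.0], 0.87)]
top well_mouth [([247.1, 163.8], 0.7)]
top warmer [([237.5, 185.9], 0.88)]
top lever_pad [([201.7, 204.7], 0.61)]
top lever_hinge [([188.0, 177.1], 0.72)]
top bead0_center [([432.8, 226.6], 0.54), ([345.5, 122.0], 0.33)]
top jar_mid [([408.4, 131.0], 0.94), ([249.0, 175.4], 0.37)]
top tub_mid [([186.6, 176.8], 0.7), ([344.2, 122.5], 0.61)]
top pinbox_mid [([424.4, 273.7], 0.79)]
[[-16.28102418 401.17730739]] [[313.71644846 -10.44264589]]
```

View pics/c1.png

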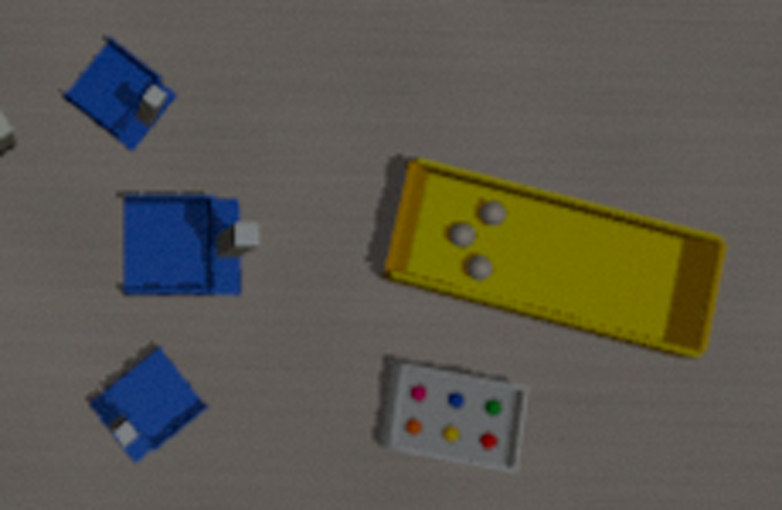

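View pics/c2.png

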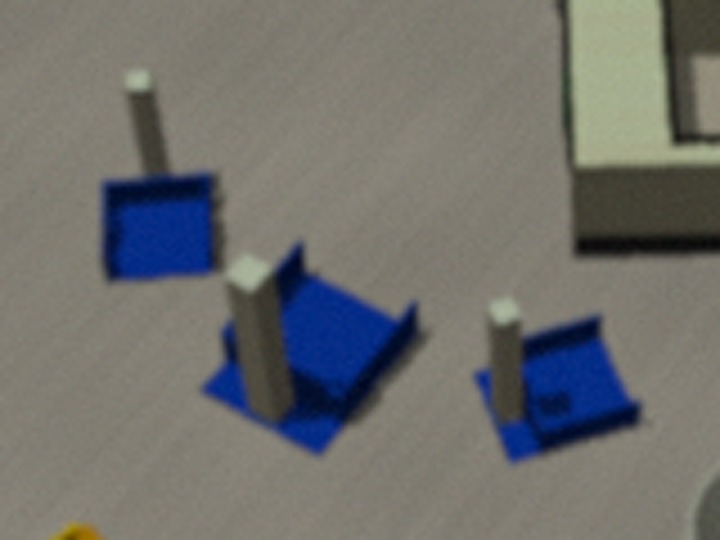

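```bash
cat > fit.py <<'E'
from h import *
from scipy.optimize import minimize
def box(x0,x1,y0,y1,z0,z1): return np.array([[x,y,z] for x in(x0,x1) for y in(y0,y1) for z in(z0,z1)])
SC=[box(-.085,0,-.035,.035,0,.002), box(-.064,0,-.035,-.033,0,.026),box(-.064,0,.033,.035,0,.026),box(-.066,-.062,-.035,.035,0,.026)]
HA=[box(-.083,-.067,-.008,.008,0.002,.110)]
t=(35-8)/np.tan(np.pi/3)/1000
TR=[np.vstack([box(-.044,.044,-.095-t-.002,.095+t+.002,0.034,.035),box(-.044,.044,-.097,.097,0,.0)])]
WA=[box(-.1,.1,-.12,.12,0,.075)]
def sil(n,parts,pose,S=4,off=(0,0)):
    x,y,a=pose; R=np.array([[np.cos(a),-np.sin(a),0],[np.sin(a),np.cos(a),0],[0,0,1]])
    m=np.zeros((400*S,640*S),np.uint8)
    for P in parts:
        q=proj(n,P@R.T+[x,y,0])
        h=cv2.convexHull(((q+.5)*S-.5).astype(np.float32))
        cv2.fillConvexPoly(m,np.round(h*16).astype(np.int32),255,cv2.LINE_AA,4)
    return cv2.resize(m,(640,400),interpolation=cv2.INTER_AREA)/255.
def fit(masks,parts,x0,ign={}):
    def c(p):
        e=0
        for n,m in masks.items():
            s=sil(n,parts,p); w=1-ign.get(n,np.zeros_like(s))
            e+=(np.abs(s-m)*w).sum()
        return e
    best=None
    for s in (0.02,0.006,0.002):
        r=minimize(c,x0,method="Nelder-Mead",options=dict(initial_simplex=[x0]+[np.array(x0)+d for d in np.diag([s,s,s*8])],xatol=1e-4,fatol=.5)); x0=r.x
    return r.x,r.fun
def angf(n,img,kind):
    hsv=cv2.cvtColor(img,cv2.COLOR_BGR2HSV)
    if kind=="yellow": return cv2.inRange(hsv,(15,150,40),(35,255,255))>0
    if kind=="blue": return cv2.inRange(hsv,(105,150,40),(130,255,255))>0
E
python3 - <<'E'
from fit import *
im={n:cv2.imread(f"pics/{n}0.png") for n in("scene","top")}
def comp(m,px):
    nn,l,s,_=cv2.connectedComponentsWithStats(m.astype(np.uint8)); 
    v=l[px[1]-6:px[1]+7,px[0]-6:px[0]+7]; v=v[v>0]; return l==np.bincount(v).argmax()
for nm,kind,px,x0,parts in (("tray","yellow",{"scene":(195,345),"top":(460,228)},(0.38,-.28,0.2),TR),("scoop","blue",{"scene":(285,245),"top":(340,222)},(.4,.03,1.57),SC)):
    for cams in (("top",),("scene",),("top","scene")):
        mk={};ig={}
        for n in cams:
            m=comp(angf(n,im[n],kind),px[n]); 
            if nm=="tray":
                c=max(cv2.findContours(m.astype(np.uint8),0,2)[0],key=cv2.contourArea); f=np.zeros((400,640),np.uint8); cv2.fillPoly(f,[cv2.convexHull(c)],1); m=f>0
            mk[n]=m.astype(float)
        if nm=="scoop":
            x0=(atz("top",(324,222.5),0)[0],atz("top",(324,222.5),0)[1],1.57)
            def fi():
                x=x0
                for k in range(3):
                    ig={n:sil(n,HA,x) for n in cams}; ig={n:cv2.dilate((v>.05).astype(np.uint8),np.ones((3,3)))*1. for n,v in ig.items()}
                    x,f=fit(mk,parts,x,ig)
                return x,f
            r=fi()
        else:
            x0=(*atz("top",(452,226),.03)[:2],0.2); r=fit(mk,parts,x0)
        print(nm,cams,np.round(r[0],4),r[1])
        if len(cams)==2:
            for n in cams:
                o=im[n].copy(); s=sil(n,parts+(HA if nm=="scoop" else []),r[0]); cs=cv2.findContours((s>.5).astype(np.uint8),0,1)[0]
                x,y=px[n]; o=cv2.resize(o,None,fx=4,fy=4,interpolation=cv2.INTER_CUBIC)
                for c in cs: cv2.polylines(o,[c*4+2],True,(0,255,0),1)
                o=o[max(0,y*4-250):y*4+250,max(0,x*4-390):x*4+390]; cv2.imwrite(f"pics/fit_{nm}_{n}.png",o)
E
```

```text
tray ('top',) [ 0.5004 -0.2952 -0.2306] 145.11372549019606
tray ('scene',) [ 0.502  -0.3002 -0.2294] 210.46666666666667
tray ('top', 'scene') [ 0.5016 -0.298  -0.228 ] 495.56862745098044Traceback (most recent call last):
  File "<stdin>", line 22, in <module>
  File "<stdin>", line 20, in fi
  File "fit.py", line 26, in fit
    r=minimize(c,x0,method="Nelder-Mead",options=dict(initial_simplex=[x0]+[np.array(x0)+d for d in np.diag([s,s,s*8])],xatol=1e-4,fatol=.5)); x0=r.x
    res = _minimize_neldermead(fun, x0, args, callback, bounds=bounds,
                               **options)
    fxr = func(xr)
    fx = function(np.copy(x), *(wrapper_args + args))
  File "fit.py", line 21, in c
    s=sil(n,parts,p); w=1-ign.get(n,np.zeros_like(s))
  File "fit.py", line 13, in sil
    q=proj(n,P@R.T+[x,y,0])
  File "h.py", line 14, in proj
    K,D,R,t=cam(n); return cv2.projectPoints(np.array(X,float).reshape(-1,3),cv2.Rodrigues(R)[0],t,K,D)[0][:,0]
            ~~~^^^
  File "h.py", line 5, in cam
    m=viewer.camera_model(n); return np.array(m["camera_matrix"],float),np.array(m["distortion"],float),np.array(m["R"],float),np.array(m["t"],float)
ValueError: time passes only in moves, steps and waits
```

```bash
sed -i 's/^def cam(n):/import functools\n@functools.cache\ndef cam(n):/' h.py
cat > run1.py <<'E'
from fit import *
im={n:cv2.imread(f"pics/{n}0.png") for n in("scene","top")}
def comp(m,px):
    nn,l,s,_=cv2.connectedComponentsWithStats(m.astype(np.uint8)); 
    v=l[px[1]-6:px[1]+7,px[0]-6:px[0]+7]; v=v[v>0]; return l==np.bincount(v).argmax()
for nm,kind,px,x0,parts in (("tray","yellow",{"scene":(195,345),"top":(460,228)},(0.38,-.28,0.2),TR),("scoop","blue",{"scene":(285,245),"top":(340,222)},(.4,.03,1.57),SC)):
    for cams in (("top",),("scene",),("top","scene")):
        mk={};ig={}
        for n in cams:
            m=comp(angf(n,im[n],kind),px[n]); 
            if nm=="tray":
                c=max(cv2.findContours(m.astype(np.uint8),0,2)[0],key=cv2.contourArea); f=np.zeros((400,640),np.uint8); cv2.fillPoly(f,[cv2.convexHull(c)],1); m=f>0
            mk[n]=m.astype(float)
        if nm=="scoop":
            x0=(atz("top",(324,222.5),0)[0],atz("top",(324,222.5),0)[1],1.57)
            def fi():
                x=x0
                for k in range(3):
                    ig={n:sil(n,HA,x) for n in cams}; ig={n:cv2.dilate((v>.05).astype(np.uint8),np.ones((3,3)))*1. for n,v in ig.items()}
                    x,f=fit(mk,parts,x,ig)
                return x,f
            r=fi()
        else:
            x0=(*atz("top",(452,226),.03)[:2],-0.23); r=fit(mk,parts,x0)
        print(nm,cams,np.round(r[0],4),r[1])
        if len(cams)==2:
            for n in cams:
                o=im[n].copy(); s=sil(n,parts+(HA if nm=="scoop" else []),r[0]); cs=cv2.findContours((s>.5).astype(np.uint8),0,1)[0]
                x,y=px[n]; o=cv2.resize(o,None,fx=4,fy=4,interpolation=cv2.INTER_CUBIC)
                for c in cs: cv2.polylines(o,[c*4+2],True,(0,255,0),1)
                o=o[max(0,y*4-250):y*4+250,max(0,x*4-390):x*4+390]; cv2.imwrite(f"pics/fit_{nm}_{n}.png",o)
E
python3 run1.py; cd pics; python3 -c "
import cv2,numpy as np
a=[cv2.resize(cv2.imread(f'fit_{k}_{n}.png')[50:450,100:680],(400,290)) for k in('tray','scoop') for n in('top','scene')]
cv2.imwrite('fitall.png',np.vstack([np.hstack(a[:2]),np.hstack(a[2:])]))"
```

```text
tray ('top',) [ 0.5004 -0.295  -0.2306] 145.12156862745098
tray ('scene',) [ 0.5019 -0.3002 -0.2292] 210.39607843137253
tray ('top', 'scene') [ 0.5015 -0.2985 -0.2284] 495.4313725490196
scoop ('top',) [0.5011 0.0067 1.5913] 63.678431372549014
scoop ('scene',) [0.4995 0.007  1.6183] 166.69411764705882
scoop ('top', 'scene') [0.5004 0.0067 1.5978] 221.34901960784316
```

View pics/fitall.png

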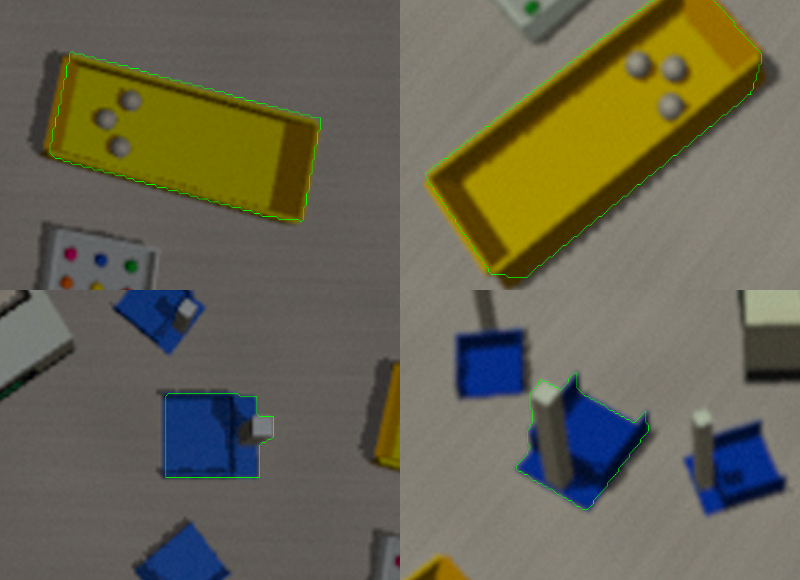

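```bash
cat > run2.py <<'E'
from fit import *
im={n:cv2.imread(f"pics/{n}0.png") for n in("scene","top")}
px={"scene":(195,345),"top":(460,228)}
mk={}
for n in im:
    hsv=cv2.cvtColor(im[n],cv2.COLOR_BGR2HSV); m=cv2.inRange(hsv,(12,110,18),(38,255,255))
    nn,l,s,_=cv2.connectedComponentsWithStats(m); v=l[px[n][1]-6:px[n][1]+7,px[n][0]-6:px[n][0]+7]; v=v[v>0]; m=l==np.bincount(v).argmax()
    c=max(cv2.findContours(m.astype(np.uint8),0,2)[0],key=cv2.contourArea); f=np.zeros((400,640),np.uint8); cv2.fillPoly(f,[cv2.convexHull(c)],1); mk[n]=f.astype(float)
for cs in (("top",),("scene",),("top","scene")):
    r=fit({n:mk[n] for n in cs},TR,(.5005,-.297,-.229)); print(cs,np.round(r[0],4),r[1])
    if len(cs)==2:
        T=r[0]
for n in im:
    o=cv2.resize(im[n],None,fx=4,fy=4,interpolation=cv2.INTER_CUBIC)
    x,y,a=T; R=np.array([[np.cos(a),-np.sin(a),0],[np.sin(a),np.cos(a),0],[0,0,1]])
    for z,hx,hy,c in((.008,.04,.095,(255,0,0)),(.034,.04,.1106,(0,255,0)),(.034,.044,.1106,(0,255,0)),(0,.044,.0,(0,0,255))):
        P=np.array([[-hx,-hy,z],[hx,-hy,z],[hx,hy,z],[-hx,hy,z]])@R.T+[x,y,0]
        cv2.polylines(o,[np.round((proj(n,P)+.5)*4).astype(int)],True,c,1)
    xx,yy=px[n]; cv2.imwrite(f"pics/tray_{n}.png",o[yy*4-230:yy*4+220,xx*4-300:xx*4+260])
a=[cv2.resize(cv2.imread(f"pics/tray_{n}.png"),(400,330)) if 0 else cv2.imread(f"pics/tray_{n}.png")[:,:,:] for n in im]
h=min(x.shape[0] for x in a); cv2.imwrite("pics/tray_both.png",cv2.resize(np.hstack([x[:h] for x in a]),(800,int(h*800/1120))))
# beads: bright grey blobs in tray
for n in im:
    hsv=cv2.cvtColor(im[n],cv2.COLOR_BGR2HSV); inside=cv2.erode(mk[n].astype(np.uint8),np.ones((5,5)))
    m=((hsv[...,1]<110)&(hsv[...,2]>60)&(inside>0)).astype(np.uint8)
    nn,l,s,c=cv2.connectedComponentsWithStats(m)
    for k in range(1,nn):
        if s[k,4]>15:
            X=atz(n,c[k],.017); q=R.T@(X-[T[0],T[1],0]); print(n,s[k,4],c[k].round(1),X.round(4),"tray frame",q.round(4))
E
python3 run2.py
```

```text
('top',) [ 0.5003 -0.2964 -0.2287] 184.62745098039215
('scene',) [ 0.5017 -0.301  -0.2294] 263.9019607843137
('top', 'scene') [ 0.5012 -0.2994 -0.2267] 550.4117647058823
scene 54 [208.3 316.6] [ 0.4926 -0.2487  0.017 ] tray frame [-0.0198  0.0475  0.017 ]
scene 52 [221.3 318.1] [ 0.5162 -0.2365  0.017 ] tray frame [0.0004 0.0647 0.017 ]
scene 52 [220.2 331.2] [ 0.5328 -0.2589  0.017 ] tray frame [0.0216 0.0466 0.017 ]
top 35 [434.7 212.4] [ 0.5304 -0.2582  0.017 ] tray frame [0.0192 0.0467 0.017 ]
top 33 [425.9 218.6] [ 0.5146 -0.2363  0.017 ] tray frame [-0.0012  0.0645  0.017 ]
top 33 [430.9 228.3] [ 0.4911 -0.2482  0.017 ] tray frame [-0.0213  0.0476  0.017 ]
```

```bash
python3 - <<'E'
import cv2
p=cv2.imread("pics/top0.png"); cv2.imwrite("pics/w1.png",cv2.resize(p[110:255,150:305],None,fx=4.1,fy=4.1,interpolation=cv2.INTER_CUBIC))
E
```

```text
(no output)
```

View pics/tray_both.png

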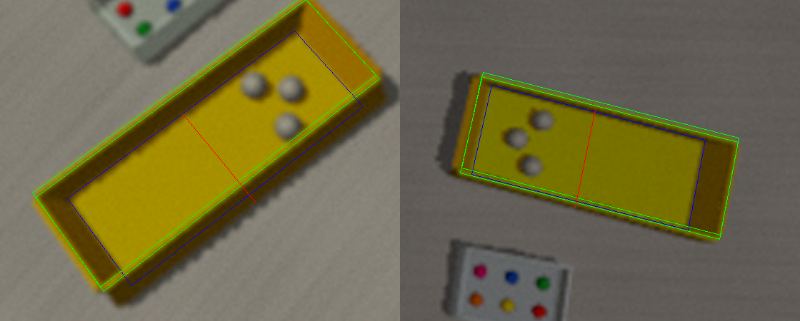

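View pics/w1.png

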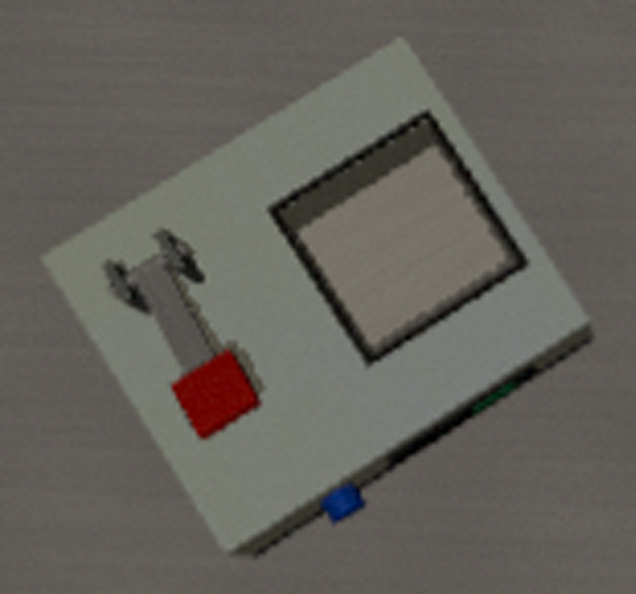

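```bash
python3 - <<'E'
from fit import *
from scipy.optimize import least_squares
z=np.array([[42,257],[402,37],[590,325],[232,552]])/4.1+[150,110]-.4
w=np.array([[270,208],[428,112],[525,264],[370,362]])/4.1+[150,110]-.4
# corners in warmer frame: left=(+x,+y), top=(+x,-y), right=(-x,-y), bottom=(-x,+y)
P=np.array([[.1,.12,.075],[.1,-.12,.075],[-.1,-.12,.075],[-.1,.12,.075]])
# rim outer maybe >100
Q=np.array([[.05,-.005,.075],[.05,-.105,.075],[-.05,-.105,.075],[-.05,-.005,.075]])
def Rz(a): return np.array([[np.cos(a),-np.sin(a),0],[np.sin(a),np.cos(a),0],[0,0,1]])
def f(p,A,b): return (proj("top",A@Rz(p[2]).T+[p[0],p[1],0])-b).ravel()
for A,b in((P,z),(Q,w),(np.vstack([P,Q]),np.vstack([z,w]))):
    r=least_squares(f,[.55,.25,.5],args=(A,b)); print(r.x.round(4),r.fun.reshape(-1,2).round(1).tolist())
p=r.x; ori=lambda v:Rz(p[2])@np.array(v)+[p[0],p[1],0]
print("well",ori([0,-.055,.075]).round(4),"hinge",ori([.05,.068,.108]).round(4))
d=np.load("pics/top0d.npy"); print(d[180,180],d[160,250])
pad=[(188+ (0))]
for nm,pt in (("pad level",[.05-.092,.068,.113]),):
    print(nm,ori(pt).round(4))
im={n:cv2.imread(f"pics/{n}0.png") for n in("scene","top")}
out=[]
for n in im:
    o=cv2.resize(im[n],None,fx=4,fy=4,interpolation=cv2.INTER_CUBIC)
    for A in (P,Q): cv2.polylines(o,[np.round((proj(n,A@Rz(p[2]).T+[p[0],p[1],0])+.5)*4).astype(int)],True,(0,255,0),1)
    c=proj(n,ori([0,0,.075]))[0]*4; x,y=c.astype(int); out.append(o[max(0,y-270):y+270,x-270:x+270][:500])
h=min(x.shape[0] for x in out); cv2.imwrite("pics/warm.png",cv2.resize(np.hstack([x[:h] for x in out]),None,fx=.74,fy=.74))
E
```

```text
[0.5857 0.243  0.6078] [[-0.2, 0.2], [0.6, -0.4], [0.7, -0.9], [-1.1, 1.0]]
[0.5869 0.2448 0.6029] [[1.6, 0.5], [-0.3, 1.5], [-1.2, -0.5], [-0.1, -1.4]]
[0.5862 0.2438 0.6085] [[-0.5, 0.1], [0.2, -0.6], [0.4, -1.2], [-1.4, 0.8], [1.9, 0.9], [-0.2, 1.6], [-0.8, -0.5], [0.4, -1.1]]
well [0.6176 0.1987 0.075 ] hinge [0.5883 0.3282 0.108 ]
0.88341117 0.98777235
pad level [0.5128 0.2756 0.113 ]
```

View pics/warm.png

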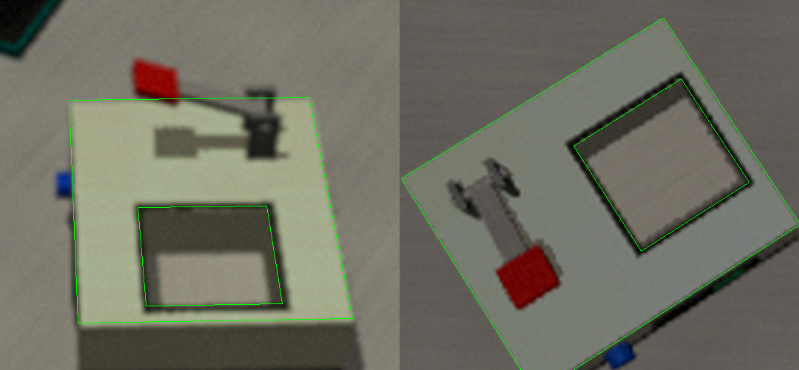

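Scoop choice confirmed: the big one, with its lip at about (0.5005, 0.007), facing +y. The tray is at (0.5005, -0.298) with yaw -0.228. The warmer is at (0.586, 0.2435) with yaw 0.607, so the well centre is at (0.6175, 0.198).

```bash
cat >> h.py <<'E'
def plan(xyz,yaw=None,n=5,frac=None):
    """offset (mm, tool axes) & twist from measured pose; prints n interpolated rows"""
    o,R=st(); d=R.T@(np.array(xyz)-o["position"])*1000
    ty=np.degrees(np.arctan2(R[1,1],R[0,1])); tw=0
    if yaw is not None: tw=-((yaw-ty+180)%360-180)
    print("yaw",ty.round(2),"total",d.round(1),"dist",np.linalg.norm(d).round(1),"twist",round(tw,2))
    fr=frac or [(k+1)/n for k in range(n)]
    print([[round(float(v),1) for v in d*f] for f in fr],[round(tw*f,1) for f in fr])
E
python3 -c "
from h import *
plan((.40,.40,.23),1.5,10)"
```

```text
t 1.5 pos [0.1593 0.6044 0.2313] f [ 0.36  0.37 -1.14] grip 1.004
[[ 0.     0.255  0.967]
 [ 0.     0.967 -0.255]
 [-1.     0.     0.   ]]
yaw 75.23 total [   1.3 -136.3  284.8] dist 315.7 twist 73.73
[[0.1, -13.6, 28.5], [0.3, -27.3, 57.0], [0.4, -40.9, 85.4], [0.5, -54.5, 113.9], [0.7, -68.1, 142.4], [0.8, -81.8, 170.9], [0.9, -95.4, 199.4], [1.1, -109.0, 227.8], [1.2, -122.6, 256.3], [1.3, -136.3, 284.8]] [np.float64(7.4), np.float64(14.7), np.float64(22.1), np.float64(29.5), np.float64(36.9), np.float64(44.2), np.float64(51.6), np.float64(59.0), np.float64(66.4), np.float64(73.7)]
```

Call:
send_rows(grip=[0, 0, 0, 0, 0], offset=[[0, -14, 28], [0, -28, 57], [0, -41, 86], [0, -55, 114], [0, -69, 143]], twist=[7, 14, 21, 28, 35])

```text
clock: 1.92
position: [0.2809, 0.5002, 0.2314]
ee_rot: [0.3, 0.641, -0.299, 0.641]
ft_force: [-0.9, 0.5, -0.4]
grip_width: 0.999
```

```bash
python3 -c "
from h import *
plan((.40,.40,.23),1.5,5)"
```

```text
t 1.917 pos [0.2809 0.5002 0.2314] f [-0.91  0.55 -0.4 ] grip 0.999
[[-0.     0.767  0.641]
 [ 0.     0.641 -0.767]
 [-1.     0.    -0.   ]]
yaw 39.9 total [  1.4  27.1 153.3] dist 155.7 twist 38.4
[[0.3, 5.4, 30.7], [0.6, 10.9, 61.3], [0.8, 16.3, 92.0], [1.1, 21.7, 122.6], [1.4, 27.1, 153.3]] [np.float64(7.7), np.float64(15.4), np.float64(23.0), np.float64(30.7), np.float64(38.4)]
```

Call:
send_rows(grip=[0, 0, 0, 0, 0], offset=[[0, 5, 31], [0, 11, 62], [0, 16, 93], [0, 22, 123], [0, 27, 153]], twist=[7, 14, 21, 28, 35])

```text
clock: 2.33
position: [0.4006, 0.4007, 0.2316]
ee_rot: [0.478, 0.521, -0.478, 0.521]
ft_force: [-0.3, 0.6, -0.1]
grip_width: 1.001
```

```bash
python3 -c "
from h import *
plan((.5025,-.068,.20),1.5,13)"
```

```text
t 2.333 pos [0.4006 0.4007 0.2316] f [-0.26  0.62 -0.08] grip 1.001
[[ 0.     0.996  0.085]
 [ 0.001  0.085 -0.996]
 [-1.     0.    -0.001]]
yaw 4.88 total [ 31.3  61.7 475.7] dist 480.7 twist 3.38
[[2.4, 4.7, 36.6], [4.8, 9.5, 73.2], [7.2, 14.2, 109.8], [9.6, 19.0, 146.4], [12.1, 23.7, 183.0], [14.5, 28.5, 219.6], [16.9, 33.2, 256.1], [19.3, 38.0, 292.7], [21.7, 42.7, 329.3], [24.1, 47.4, 365.9], [26.5, 52.2, 402.5], [28.9, 56.9, 439.1], [31.3, 61.7, 475.7]] [np.float64(0.3), np.float64(0.5), np.float64(0.8), np.float64(1.0), np.float64(1.3), np.float64(1.6), np.float64(1.8), np.float64(2.1), np.float64(2.3), np.float64(2.6), np.float64(2.9), np.float64(3.1), np.float64(3.4)]
```

Call:
send_rows(grip=[0, 0, 0, 0, 0], offset=[[0, 5, 36], [0, 10, 73], [0, 14, 110], [0, 19, 146], [0, 24, 183]], twist=[1, 2, 3, 3.4, 3.4])

```text
clock: 2.75
position: [0.4401, 0.2202, 0.2315]
ee_rot: [0.492, 0.508, -0.492, 0.508]
ft_force: [1.3, -0.2, -0.3]
grip_width: 0.999
```

```bash
python3 -c "
from h import *
plan((.5025,-.068,.20),1.5,8)"
```

```text
t 2.75 pos [0.4401 0.2202 0.2315] f [ 1.27 -0.18 -0.32] grip 0.999
[[ 0.     1.     0.032]
 [ 0.001  0.032 -1.   ]
 [-1.     0.    -0.001]]
yaw 1.81 total [ 31.3  53.3 290. ] dist 296.5 twist 0.31
[[3.9, 6.7, 36.3], [7.8, 13.3, 72.5], [11.7, 20.0, 108.8], [15.6, 26.6, 145.0], [19.5, 33.3, 181.3], [23.5, 39.9, 217.5], [27.4, 46.6, 253.8], [31.3, 53.3, 290.0]] [np.float64(0.0), np.float64(0.1), np.float64(0.1), np.float64(0.2), np.float64(0.2), np.float64(0.2), np.float64(0.3), np.float64(0.3)]
```

Call:
send_rows(grip=[0, 0, 0, 0, 0], offset=[[0, 8, 40], [0, 16, 80], [0, 24, 120], [0, 32, 160], [0, 40, 200]], twist=[0.3, 0.3, 0.3, 0.3, 0.3])

```text
clock: 3.17
position: [0.4865, 0.0212, 0.2317]
ee_rot: [0.494, 0.507, -0.493, 0.507]
ft_force: [0.6, -0.4, -0.2]
grip_width: 1.004
```

Call:
send_rows(grip=[0, 0, 0, 0, 0], offset=[[4, 6, 36], [10, 13, 72], [20, 13.5, 90], [30, 13.5, 90], [40, 13.5, 90]], twist=[0, 0, 0, 0, 0])

```text
clock: 3.58
position: [0.5023, -0.0672, 0.1908]
ee_rot: [0.494, 0.506, -0.494, 0.506]
ft_force: [0.5, -0.3, -0.3]
grip_width: 0.995
```

```bash
python3 - <<'E'
from h import *
plan((.5025,-.068,.066),1.5,8)
out=[]
for n in("scene","top"):
    p,d=viewer.camera(n); print(proj(n,[[.5025,-.068,.11]]))
    x,y=(270,230) if n=="scene" else (350,222)
    p=cv2.resize(p[y-60:y+60,x-80:x+80],(400,300),interpolation=cv2.INTER_CUBIC); out.append(p)
cv2.imwrite("pics/pre.png",np.hstack(out))
E
```

```text
t 3.583 pos [ 0.5023 -0.0672  0.1908] f [ 0.47 -0.35 -0.25] grip 0.995
[[ 0.     1.     0.024]
 [ 0.     0.024 -1.   ]
 [-1.     0.    -0.   ]]
yaw 1.4 total [124.8   0.2   0.8] dist 124.8 twist -0.1
[[15.6, 0.0, 0.1], [31.2, 0.0, 0.2], [46.8, 0.1, 0.3], [62.4, 0.1, 0.4], [78.0, 0.1, 0.5], [93.6, 0.1, 0.6], [109.2, 0.2, 0.7], [124.8, 0.2, 0.8]] [np.float64(-0.0), np.float64(-0.0), np.float64(-0.0), np.float64(-0.1), np.float64(-0.1), np.float64(-0.1), np.float64(-0.1), np.float64(-0.1)]
[[263.9380442  229.31836443]]
[[362.77323257 218.41146682]]
```

View pics/pre.png

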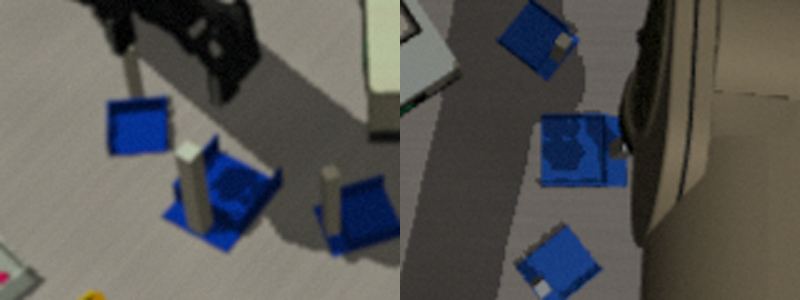

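The scene view shows the handle top at about (265,230), and the prediction was (264,229). The open fingers are above it and clear on both sides, so I'll descend.

Call:
send_rows(grip=[0, 0, 0, 0, 0], offset=[[25, 0, 1], [50, 0, 1], [75, 0, 1], [100, 0, 1], [115, 0, 1]], twist=[0, 0, 0, 0, 0])

```text
clock: 4.1
position: [0.5015, -0.0655, 0.0742]
ee_rot: [0.492, 0.508, -0.493, 0.507]
ft_force: [-0.1, -0.1, 0.1]
grip_width: 0.999
```

Call:
send_rows(grip=[40, 90, 140, 190, 255], offset=[[9, 0, 0], [9, 0, 0], [9, 0, 0], [9, 0, 0], [9, 0, 0]], twist=[0, 0, 0, 0, 0], newtons=20)

```text
clock: 4.52
position: [0.5032, -0.0672, 0.0685]
ee_rot: [0.494, 0.506, -0.493, 0.507]
ft_force: [-0.4, -0.4, 0.1]
grip_width: 0.301
```

Call:
send_rows(grip=[255, 255, 255, 255, 255], offset=[[0, 0, 0], [0, 0, 0], [0, 0, 0], [0, 0, 0], [0, 0, 0]], twist=[0, 0, 0, 0, 0], newtons=80)

```text
clock: 4.93
position: [0.5031, -0.0673, 0.0682]
ee_rot: [0.494, 0.506, -0.493, 0.507]
ft_force: [-0.8, 0.6, 7.3]
grip_width: 0.176
```

```bash
python3 - <<'E'
from h import *
st()
p,d=viewer.camera("scene"); print(proj("scene",[[.5025,-.068,.11]]))
x,y=270,230
p=cv2.resize(p[y-60:y+60,x-80:x+80],(800,600),interpolation=cv2.INTER_CUBIC)
cv2.imwrite("pics/grip.png",p)
E
```

```text
t 4.933 pos [ 0.5031 -0.0673  0.0682] f [-0.81  0.59  7.26] grip 0.176
[[ 0.002  1.     0.027]
 [ 0.001  0.027 -1.   ]
 [-1.     0.002 -0.001]]
[[263.9380442  229.31836443]]
```

View pics/grip.png

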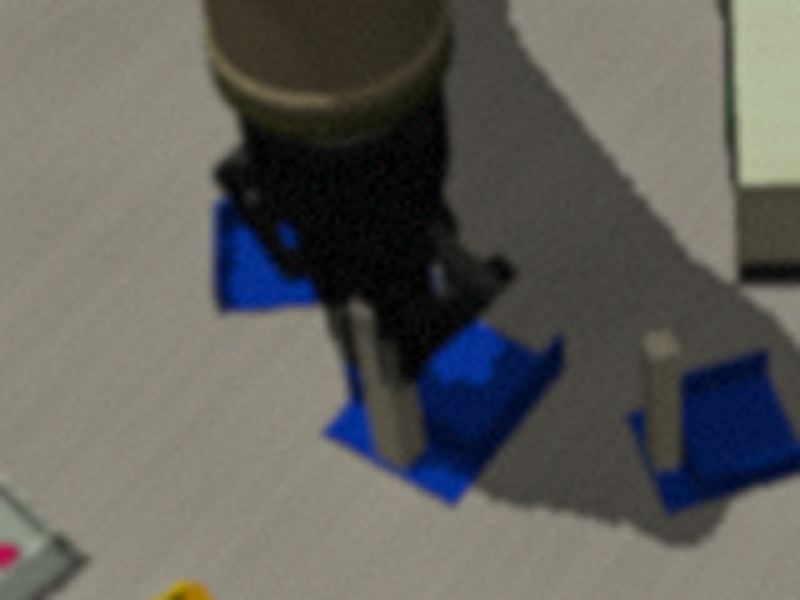

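Call:
send_rows(grip=[255, 255, 255, 255, 255], offset=[[-6, 0, 0], [-20, 0, 0], [-40, 0, 0], [-60, 0, 0], [-70, 0, 0]], twist=[0, 0, 0, 0, 0])

```text
clock: 5.4
position: [0.5031, -0.0677, 0.1396]
ee_rot: [0.494, 0.506, -0.493, 0.507]
ft_force: [0.2, -0.5, -0.9]
grip_width: 0.174
```

```bash
python3 - <<'E'
from h import *
a=-.228; c=np.array([.501,-.2985])
for s in (.04,-.075): print(s,c+s*np.array([-np.sin(a),np.cos(a)]))
p=c+.04*np.array([-np.sin(a),np.cos(a)])
plan((p[0],p[1],.112),-13.06,10)
p,d=viewer.camera("scene"); 
x,y=270,230
p=cv2.resize(p[y-60:y+60,x-80:x+80],(600,450),interpolation=cv2.INTER_CUBIC)
cv2.imwrite("pics/lift.png",p)
E
```

```text
0.04 [ 0.51004119 -0.25953518]
-0.075 [ 0.48404777 -0.37155903]
t 5.4 pos [ 0.5031 -0.0677  0.1396] f [ 0.17 -0.47 -0.94] grip 0.174
[[ 0.002  1.     0.026]
 [ 0.     0.026 -1.   ]
 [-1.     0.002 -0.   ]]
yaw 1.5 total [ 27.6   1.9 191.9] dist 193.9 twist 14.56
[[2.8, 0.2, 19.2], [5.5, 0.4, 38.4], [8.3, 0.6, 57.6], [11.0, 0.7, 76.8], [13.8, 0.9, 96.0], [16.5, 1.1, 115.2], [19.3, 1.3, 134.4], [22.1, 1.5, 153.6], [24.8, 1.7, 172.7], [27.6, 1.9, 191.9]] [np.float64(1.5), np.float64(2.9), np.float64(4.4), np.float64(5.8), np.float64(7.3), np.float64(8.7), np.float64(10.2), np.float64(11.7), np.float64(13.1), np.float64(14.6)]
```

View pics/lift.png

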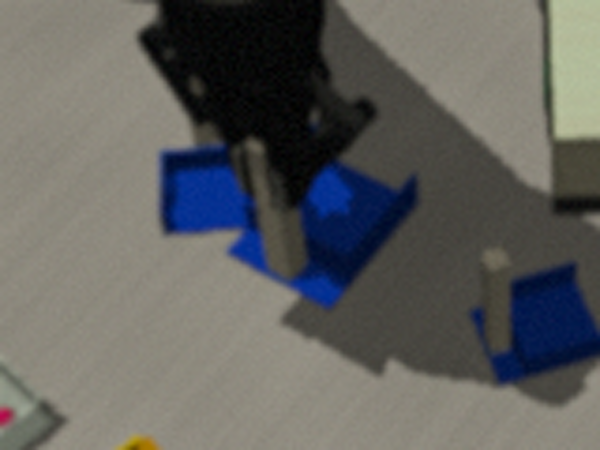

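Call:
send_rows(grip=[255, 255, 255, 255, 255], offset=[[0, 0, 25], [0, 1, 60], [0, 1, 95], [0, 2, 130], [0, 2, 160]], twist=[3, 6, 9, 12, 14.6])

```text
clock: 5.87
position: [0.5081, -0.2295, 0.1367]
ee_rot: [-0.554, -0.439, 0.554, -0.439]
ft_force: [0.1, 0.6, -0.3]
grip_width: 0.176
```

```bash
python3 -c "
from h import *
plan((.5107,-.2566,.112),-13.06,5)"
```

```text
t 5.867 pos [ 0.5081 -0.2295  0.1367] f [ 0.13  0.61 -0.29] grip 0.176
[[-0.     0.973 -0.229]
 [-0.    -0.229 -0.973]
 [-1.    -0.     0.   ]]
yaw -13.24 total [24.7  8.8 25.8] dist 36.8 twist -0.18
[[4.9, 1.8, 5.2], [9.9, 3.5, 10.3], [14.8, 5.3, 15.5], [19.8, 7.0, 20.7], [24.7, 8.8, 25.8]] [np.float64(-0.0), np.float64(-0.1), np.float64(-0.1), np.float64(-0.1), np.float64(-0.2)]
```

Call:
send_rows(grip=[255, 255, 255, 255, 255], offset=[[2, 3, 8], [6, 6, 16], [14, 9, 26], [20, 9, 26], [24, 9, 26]], twist=[-0.2, -0.2, -0.2, -0.2, -0.2])

```text
clock: 6.28
position: [0.5111, -0.2537, 0.1118]
ee_rot: [-0.552, -0.442, 0.553, -0.44]
ft_force: [-1.0, 0.2, -0.4]
grip_width: 0.176
```

```bash
python3 - <<'E'
from h import *
st(); out=[]
for n in("scene","top"):
    p,d=viewer.camera(n)
    x,y=(230,310) if n=="scene" else (420,222)
    p=cv2.resize(p[y-60:y+60,x-80:x+80],(400,300),interpolation=cv2.INTER_CUBIC); out.append(p)
cv2.imwrite("pics/rim.png",np.hstack(out))
E
```

```text
t 6.283 pos [ 0.5111 -0.2537  0.1118] f [-1.01  0.17 -0.37] grip 0.176
[[-0.002  0.975 -0.222]
 [ 0.001 -0.222 -0.975]
 [-1.    -0.002 -0.   ]]
```

View pics/rim.png

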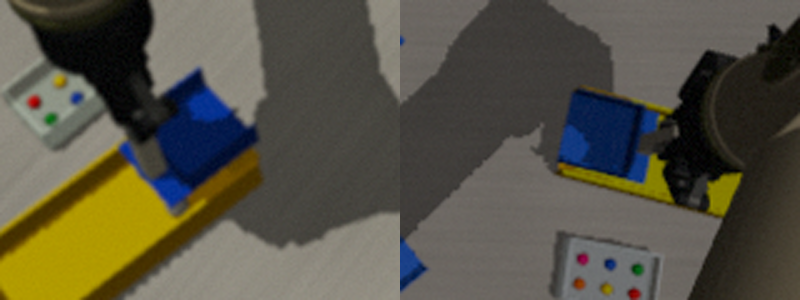

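Call:
send_rows(grip=[255, 255, 255, 255, 255], offset=[[3, 0, 0], [6, 0, 0], [7, 0, 0], [8, 0, 0], [8, 0, 0]], twist=[0, 0, 0, 0, 0], newtons=25)

```text
clock: 6.8
position: [0.5115, -0.2545, 0.1052]
ee_rot: [0.553, 0.441, -0.553, 0.441]
ft_force: [-0.4, 0.5, -1.2]
grip_width: 0.173
```

Call:
send_rows(grip=[255, 255, 255, 255, 255], offset=[[1, 0, 0], [1, 0, 0], [2, 0, 0], [2, 0, 0], [2, 0, 0]], twist=[0, 0, 0, 0, 0])

```text
clock: 7.22
position: [0.5115, -0.2547, 0.1033]
ee_rot: [0.553, 0.441, -0.553, 0.441]
ft_force: [-0.3, -0.9, 0.3]
grip_width: 0.178
```

Call:
send_rows(grip=[255, 255, 255, 255, 255], offset=[[1, 0, 0], [1, 0, 0], [2, 0, 0], [2, 0, 0], [2, 0, 0]], twist=[0, 0, 0, 0, 0])

```text
clock: 7.63
position: [0.5117, -0.2554, 0.1023]
ee_rot: [0.553, 0.44, -0.553, 0.441]
ft_force: [-3.4, -1.1, 10.4]
grip_width: 0.176
```

Call:
send_rows(grip=[255, 255, 255, 255, 255], offset=[[1, 0, 0], [1, 0, 0], [2, 0, 0], [2, 0, 0], [2, 0, 0]], twist=[0, 0, 0, 0, 0])

```text
clock: 8.05
position: [0.5117, -0.2568, 0.101]
ee_rot: [0.553, 0.439, -0.553, 0.441]
ft_force: [-3.5, -4.4, 14.5]
grip_width: 0.175
```

Call:
send_rows(grip=[255, 255, 255, 255, 255], offset=[[1, 0, 0], [2, 0, 0], [3, 0, 0], [3, 0, 0], [3, 0, 0]], twist=[0, 0, 0, 0, 0], newtons=20)

```text
clock: 8.47
position: [0.5117, -0.2587, 0.0991]
ee_rot: [0.554, 0.438, -0.554, 0.442]
ft_force: [-6.1, -8.8, 22.6]
grip_width: 0.179
```

```bash
python3 - <<'E'
from h import *
st(); out=[]
for n in("scene","top"):
    p,d=viewer.camera(n)
    x,y=(230,310) if n=="scene" else (420,222)
    p=cv2.resize(p[y-60:y+60,x-80:x+80],(400,300),interpolation=cv2.INTER_CUBIC); out.append(p)
cv2.imwrite("pics/rim2.png",np.hstack(out))
E
```

```text
t 8.467 pos [ 0.5117 -0.2587  0.0991] f [-6.11 -8.84 22.61] grip 0.179
[[ 0.003  0.974 -0.226]
 [-0.004 -0.226 -0.974]
 [-1.     0.004  0.003]]
```

View pics/rim2.png

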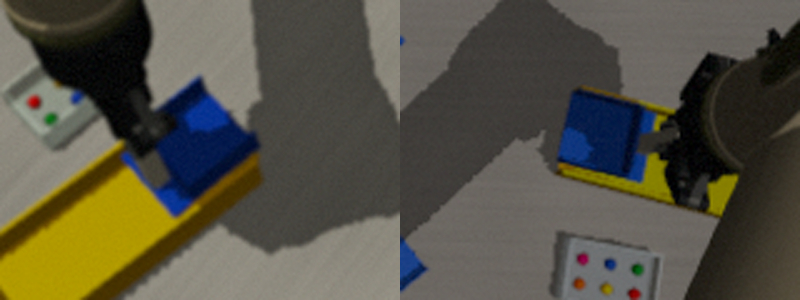

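Call:
send_rows(grip=[255, 255, 255, 255, 255], offset=[[0, 0, 0], [0, 0, 0], [-2, 0, 0], [-10, 0, 0], [-20, 0, 0]], twist=[0, 0, 0, 0, 0], newtons=80)

```text
clock: 8.98
position: [0.5111, -0.2543, 0.1163]
ee_rot: [-0.553, -0.441, 0.553, -0.44]
ft_force: [0.2, 0.4, -0.5]
grip_width: 0.178
```

Call:
send_rows(grip=[255, 255, 255, 255, 255], offset=[[-10, 0, 0], [-20, 0, 0], [-20, 0, 0], [-20, 0, 0], [-20, 0, 0]], twist=[0, 0, 0, 0, 0])

```text
clock: 9.4
position: [0.5114, -0.2544, 0.136]
ee_rot: [0.553, 0.441, -0.553, 0.441]
ft_force: [-1.1, -0.2, -0.6]
grip_width: 0.173
```

```bash
cat > pitch.py <<'E'
from fit import *
def scoopfit(tag,p,o,R,n="scene"):
    # scoop hangs from TCP: pose = TCP pos, yaw from tool, pitch th (lip up +), dx along scoop, dz
    hsv=cv2.cvtColor(p,cv2.COLOR_BGR2HSV); m=cv2.inRange(hsv,(105,140,25),(130,255,255))
    c=np.array(o["position"]); fx=-R[:,2]; fy=-R[:,1]; fx=fx/np.linalg.norm(fx)
    q0=proj(n,[c+fx*.04-[0,0,.06]])[0].astype(int)
    nn,l,s,_=cv2.connectedComponentsWithStats(m); v=l[q0[1]-5:q0[1]+6,q0[0]-5:q0[0]+6]; v=v[v>0]; m=(l==np.bincount(v).argmax()).astype(float)
    def tf(P,x):
        th,dx,dz,dy,dyaw=x
        Q=P+[.075,0,-.085]      # relative to grip point
        Q=Q@Rn.from_euler("y",-th).as_matrix().T@Rn.from_euler("z",dyaw).as_matrix().T
        g=c+[0,0,.0187]
        return g+np.outer(Q[:,0]+dx,fx)+np.outer(Q[:,1]+dy,fy)+np.outer(Q[:,2]+dz,[0,0,1])
    S=4
    def im(parts,x):
        mm=np.zeros((400*S,640*S),np.uint8)
        for P in parts:
            h=cv2.convexHull(((proj(n,tf(P,x))+.5)*S-.5).astype(np.float32)); cv2.fillConvexPoly(mm,np.round(h*16).astype(np.int32),255,cv2.LINE_AA,4)
        return cv2.resize(mm,(640,400),interpolation=cv2.INTER_AREA)/255.
    # ignore region: dark gripper + handle
    dark=cv2.dilate((hsv[...,2]<28).astype(np.uint8),np.ones((3,3)))
    def cost(x):
        w=1-np.maximum(dark,cv2.dilate((im(HA,x)>.05).astype(np.uint8),np.ones((3,3))))
        return (np.abs(im(SC,x)-m)*w).sum()+((np.array(x)[1:4]/.003)**2).sum()*2+(x[4]/.03)**2*2
    best=min((minimize(cost,[t0,0,0,0,0],method="Nelder-Mead",options=dict(initial_simplex=np.vstack([[t0,0,0,0,0],np.array([t0,0,0,0,0])+np.diag([.04,.004,.004,.004,.03])]),xatol=1e-4,fatol=.3)) for t0 in(-.02,.05)),key=lambda r:r.fun)
    print("pitch deg %.2f dx %.1f dz %.1f dy %.1f mm dyaw %.1f"%(np.degrees(best.x[0]),*(best.x[1:4]*1000),np.degrees(best.x[4])),"cost",round(best.fun,1),"flat cost",round(cost([0,*best.x[1:]]),1))
    ov=cv2.resize(p,None,fx=4,fy=4,interpolation=cv2.INTER_CUBIC)
    for cc in cv2.findContours((cv2.resize(im(SC+HA,best.x),None,fx=4,fy=4)>.5).astype(np.uint8),0,1)[0]: cv2.polylines(ov,[cc],True,(0,255,0),1)
    y,x=q0[1]*4,q0[0]*4; ov=ov[max(0,y-300):y+300,max(0,x-400):x+400]; cv2.imwrite(f"pics/{tag}.png",ov)
    return best.x
if __name__=="__main__":
    import sys
    o,R=st(); p,d=viewer.camera("scene"); scoopfit(sys.argv[1],p,o,R)
E
python3 pitch.py tilt1
```

```text
t 9.4 pos [ 0.5114 -0.2544  0.136 ] f [-1.11 -0.18 -0.63] grip 0.173
[[-0.     0.975 -0.222]
 [ 0.    -0.222 -0.975]
 [-1.    -0.    -0.   ]]
pitch deg -1.94 dx 5.2 dz -1.8 dy 1.9 mm dyaw 0.7 cost 141.0 flat cost 191.3
```

View pics/tilt1.png

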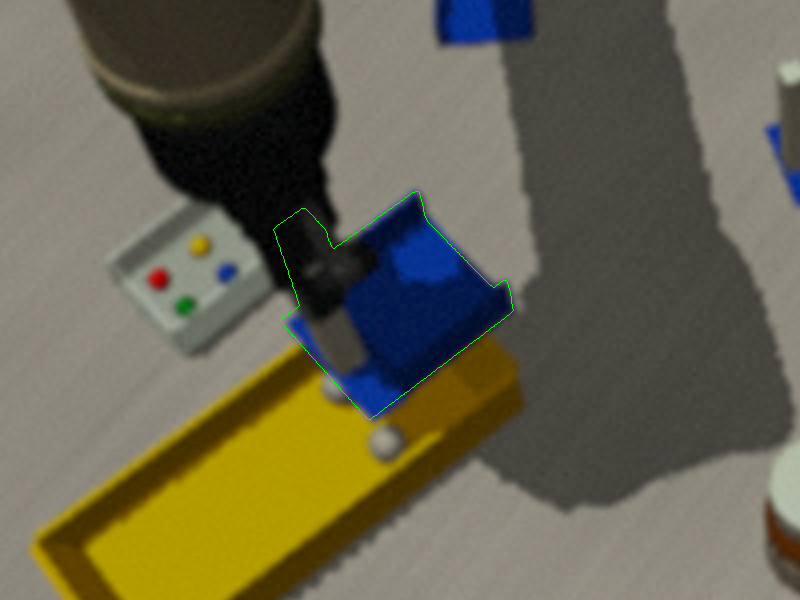

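```bash
cat > tiltd.py <<'E'
from h import *
def tiltd(verbose=True):
    o,R=st(); c=np.array(o["position"]); fx=-R[:,2]*[1,1,0]; fx/=np.linalg.norm(fx); fy=np.array([-fx[1],fx[0],0])
    for n in("scene","top"):
        p,d=viewer.camera(n)
        K,D,Rc,t=cam(n); vv,uu=np.mgrid[0:400,0:640]
        u=cv2.undistortPoints(np.stack([uu.ravel(),vv.ravel()],1).astype(float)[:,None],K,D)[:,0]
        X=(np.c_[u,np.ones(len(u))]*d.ravel()[:,None]-t)@Rc
        q=np.c_[(X-c)@fx,(X-c)@fy,X[:,2]-c[2]+.0682]
        hsv=cv2.cvtColor(p,cv2.COLOR_BGR2HSV).reshape(-1,3); blue=(hsv[:,0]>103)&(hsv[:,0]<132)&(hsv[:,1]>130)
        k=(d.ravel()>0)&blue&(q[:,0]>.018)&(q[:,0]<.07)&(abs(q[:,1])<.027)&(abs(q[:,2])<.02)
        if k.sum()<15: print(n,"few",k.sum()); continue
        Q=q[k]; 
        for _ in range(3):
            A=np.c_[Q[:,0]-.045,Q[:,1],np.ones(len(Q))]; s=np.linalg.lstsq(A,Q[:,2],rcond=None)[0]; r=Q[:,2]-A@s; Q=Q[abs(r)<max(2.5*r.std(),.0005)]
        print(n,"n",len(Q),"pitch up deg %.2f roll %.2f mid height above nominal underside mm %.1f  resid mm %.2f"%(np.degrees(s[0]),np.degrees(s[1]),s[2]*1000,r.std()*1000))
if __name__=="__main__": tiltd()
E
python3 tiltd.py
```

```text
t 9.45 pos [ 0.5113 -0.2544  0.1358] f [-0.04  0.01 -0.31] grip 0.175
[[-0.001  0.975 -0.222]
 [ 0.    -0.222 -0.975]
 [-1.    -0.001 -0.   ]]
scene n 585 pitch up deg 2.89 roll 0.07 mid height above nominal underside mm 3.4  resid mm 1.45
top n 491 pitch up deg 1.90 roll 0.55 mid height above nominal underside mm 3.0  resid mm 1.44
```

```bash
python3 -c "
from h import *
plan((.484,-.3715,.1),-13.06,5)"
```

```text
t 9.55 pos [ 0.5112 -0.2545  0.1357] f [0.57 0.11 0.21] grip 0.172
[[-0.001  0.975 -0.223]
 [ 0.    -0.223 -0.975]
 [-1.    -0.001 -0.   ]]
yaw -12.87 total [ 35.7  -0.4 120.1] dist 125.3 twist 0.19
[[7.1, -0.1, 24.0], [14.3, -0.2, 48.0], [21.4, -0.3, 72.1], [28.6, -0.3, 96.1], [35.7, -0.4, 120.1]] [np.float64(0.0), np.float64(0.1), np.float64(0.1), np.float64(0.2), np.float64(0.2)]
```

Call:
send_rows(grip=[255, 255, 255, 255, 255], offset=[[0, 0, 25], [0, 0, 60], [0, 0, 95], [10, 0, 120], [25, 0, 120]], twist=[0.2, 0.2, 0.2, 0.2, 0.2])

```text
clock: 9.97
position: [0.4819, -0.3784, 0.1122]
ee_rot: [-0.554, -0.437, 0.556, -0.439]
ft_force: [-0.6, -0.6, -1.4]
grip_width: 0.175
```

```bash
python3 - <<'E'
from h import *
o,R=st(); out=[]
c=o["position"]; fx=-R[:,2]; fy=-R[:,1]
for n in("scene","top"):
    p,d=viewer.camera(n)
    x,y=(195,340) if n=="scene" else (450,225)
    p=p[y-60:y+60,x-80:x+80]; p=cv2.resize(p,(400,300),interpolation=cv2.INTER_CUBIC); out.append(p)
cv2.imwrite("pics/ins.png",np.hstack(out))
E
```

```text
t 9.967 pos [ 0.4819 -0.3784  0.1122] f [-0.56 -0.59 -1.36] grip 0.175
[[ 0.001  0.972 -0.233]
 [-0.004 -0.233 -0.972]
 [-1.     0.002  0.004]]
```

View pics/ins.png

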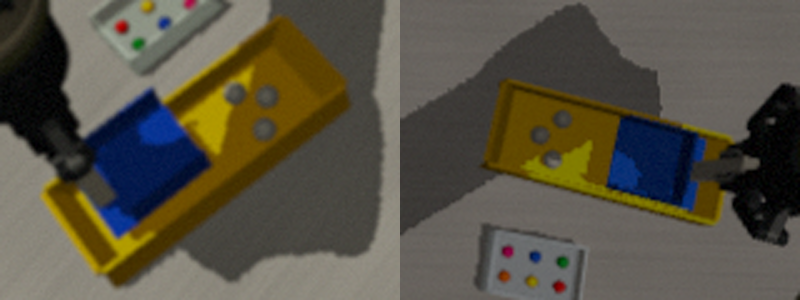

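Call:
send_rows(grip=[255, 255, 255, 255, 255], offset=[[0, 0, -3], [5, 0, -5], [14, 0, -5], [22, 0, -5], [28, 0, -5]], twist=[0, 0, 0, 0, 0])

```text
clock: 10.48
position: [0.4861, -0.3659, 0.0822]
ee_rot: [0.553, 0.44, -0.553, 0.44]
ft_force: [-0.1, -0.1, -0.6]
grip_width: 0.172
```

Call:
send_rows(grip=[255, 255, 255, 255, 255], offset=[[2, 0, 0], [3, 0, 0], [4, 0, 0], [4, 0, 0], [4, 0, 0]], twist=[0, 0, 0, 0, 0])

```text
clock: 10.9
position: [0.486, -0.367, 0.0795]
ee_rot: [0.554, 0.44, -0.554, 0.44]
ft_force: [0.6, 0.5, -0.5]
grip_width: 0.176
```

```bash
python3 tiltd.py
```

```text
t 10.9 pos [ 0.486  -0.367   0.0795] f [ 0.64  0.45 -0.47] grip 0.176
[[ 0.     0.974 -0.226]
 [-0.    -0.226 -0.974]
 [-1.     0.     0.   ]]
scene n 620 pitch up deg 2.25 roll 0.16 mid height above nominal underside mm 3.6  resid mm 1.56
top n 449 pitch up deg 2.51 roll -0.06 mid height above nominal underside mm 3.2  resid mm 1.71
```

Call:
send_rows(grip=[255, 255, 255, 255, 255], offset=[[1, 0, 0], [2, 0, 0], [3, 0, 0], [3, 0, 0], [3, 0, 0]], twist=[0, 0, 0, 0, 0])

```text
clock: 11.42
position: [0.4859, -0.3668, 0.0764]
ee_rot: [0.554, 0.44, -0.554, 0.44]
ft_force: [-0.7, 1.1, 1.4]
grip_width: 0.175
```

Call:
send_rows(grip=[255, 255, 255, 255, 255], offset=[[0.5, 0, -5], [0.5, 0, -12], [0.5, 0, -20], [0.5, 0, -28], [0.5, 0, -35]], twist=[0, 0, 0, 0, 0])

```text
clock: 11.83
position: [0.4945, -0.3321, 0.0762]
ee_rot: [0.554, 0.44, -0.553, 0.44]
ft_force: [-0.0, -2.6, 5.3]
grip_width: 0.174
```

Call:
send_rows(grip=[255, 255, 255, 255, 255], offset=[[0, 0, -7], [0, 0, -13], [0, 0, -19], [0, 0, -25], [0, 0, -31]], twist=[0, 0, 0, 0, 0])

```text
clock: 12.25
position: [0.5014, -0.302, 0.0762]
ee_rot: [0.554, 0.44, -0.553, 0.44]
ft_force: [0.0, -3.6, 5.4]
grip_width: 0.177
```

```bash
cat > look.py <<'E'
from h import *
import sys
o,R=st(); out=[]
c=np.array([.501,-.2985]); v=o["position"][:2]-c; a=-.228
print("tray frame handle x %.1f y %.1f  lip y %.1f"%tuple(1000*np.array([v@[np.cos(a),np.sin(a)],v@[-np.sin(a),np.cos(a)],v@[-np.sin(a),np.cos(a)]+.074])))
for n in("scene","top"):
    p,d=viewer.camera(n)
    X=o["position"]-R[:,2]*.045-[0,0,.06]; x,y=proj(n,[X])[0].astype(int)
    x=min(max(x,60),580);y=min(max(y,45),355)
    p=p[y-45:y+45,x-60:x+60]; p=cv2.resize(p,(400,300),interpolation=cv2.INTER_CUBIC); out.append(np.clip(p*1.4,0,255).astype(np.uint8))
cv2.imwrite(f"pics/{sys.argv[1]}.png",np.hstack(out))
E
python3 look.py push1
```

```text
t 12.25 pos [ 0.5014 -0.302   0.0762] f [ 0.01 -3.58  5.4 ] grip 0.177
[[ 0.001  0.974 -0.226]
 [-0.001 -0.226 -0.974]
 [-1.     0.001  0.001]]
tray frame handle x 1.1 y -3.3  lip y 70.7
```

View pics/push1.png

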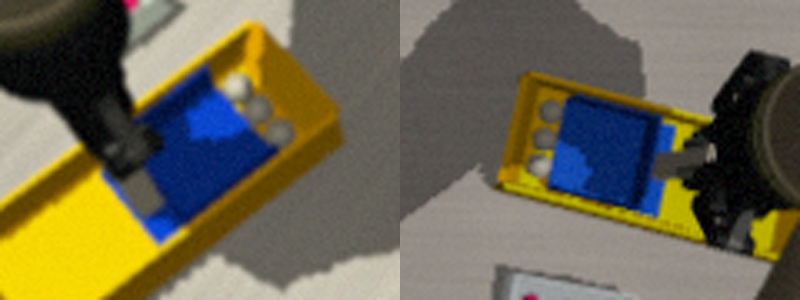

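Call:
send_rows(grip=[255, 255, 255, 255, 255], offset=[[0, 0, -6], [0, 0, -11], [0, 0, -15], [0, 0, -19], [0, 0, -23]], twist=[0, 0, 0, 0, 0])

```text
clock: 12.77
position: [0.5065, -0.2798, 0.0762]
ee_rot: [0.554, 0.439, -0.554, 0.44]
ft_force: [-2.4, -6.8, 7.6]
grip_width: 0.178
```

```bash
python3 look.py push2
```

```text
t 12.767 pos [ 0.5065 -0.2798  0.0762] f [-2.38 -6.82  7.56] grip 0.178
[[ 0.001  0.974 -0.226]
 [-0.001 -0.226 -0.974]
 [-1.     0.001  0.001]]
tray frame handle x 1.1 y 19.5  lip y 93.5
```

View pics/push2.png

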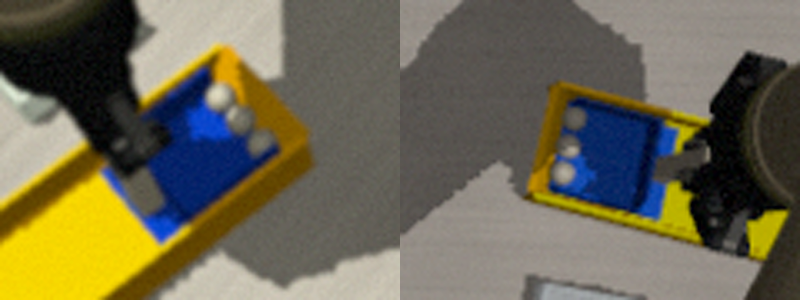

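Call:
send_rows(grip=[255, 255, 255, 255, 255], offset=[[0, 0, -2], [0, 0, -4], [0, 0, -4], [0, 0, -4], [0, 0, -4]], twist=[0, 0, 0, 0, 0])

```text
clock: 13.28
position: [0.5064, -0.2789, 0.0767]
ee_rot: [-0.553, -0.438, 0.555, -0.441]
ft_force: [-3.1, -11.4, 7.9]
grip_width: 0.173
```

```bash
python3 look.py push3
```

```text
t 13.283 pos [ 0.5064 -0.2789  0.0767] f [ -3.11 -11.4    7.94] grip 0.173
[[ 0.001  0.974 -0.228]
 [-0.004 -0.228 -0.974]
 [-1.     0.002  0.004]]
tray frame handle x 0.9 y 20.3  lip y 94.3
```

View pics/push3.png

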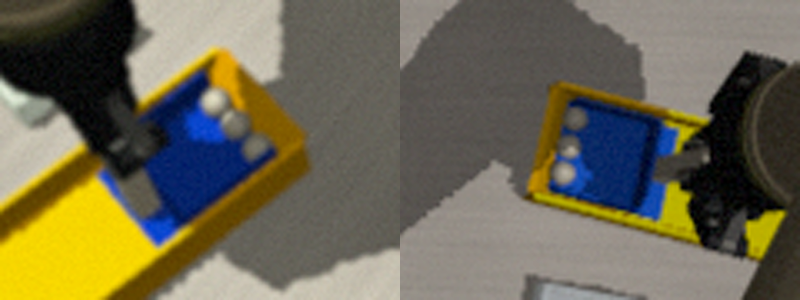

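```bash
sed -i 's/blue=(hsv/blue=(q[:,0]<.055)\&(hsv/' tiltd.py; python3 tiltd.py; python3 - <<'E'
from h import *
o,R=st(); c=o["position"]; fx=-R[:,2]; fy=-R[:,1]
for n in("scene","top"):
    p,d=viewer.camera(n); hsv=cv2.cvtColor(p,cv2.COLOR_BGR2HSV)
    m=((hsv[...,1]<100)&(hsv[...,2]>40)).astype(np.uint8)
    nn,l,s,cc=cv2.connectedComponentsWithStats(m)
    for k in range(1,nn):
        if 15<s[k,4]<110:
            q=[(lambda X:(X@fx-c@fx,X@fy-c@fy))(atz(n,cc[k],z)) for z in(.022,)][0]
            if abs(q[0])<.12 and abs(q[1])<.05: print(n,cc[k].round(1),s[k,4],np.round(np.array(q)*1000,1),"depth z",np.round(atdepth(n,cc[k],d[int(cc[k][1]),int(cc[k][0])])[2]*1000,1))
E
```

```text
t 13.383 pos [ 0.5064 -0.2789  0.0767] f [ -3.93 -10.87   7.91] grip 0.175
[[ 0.001  0.974 -0.228]
 [-0.004 -0.228 -0.974]
 [-1.     0.002  0.004]]
scene n 387 pitch up deg 3.15 roll 0.54 mid height above nominal underside mm 3.3  resid mm 1.42
top n 316 pitch up deg 1.40 roll 0.48 mid height above nominal underside mm 2.6  resid mm 1.74
t 13.483 pos [ 0.5064 -0.2789  0.0767] f [ -2.93 -12.03   7.23] grip 0.179
[[ 0.001  0.974 -0.228]
 [-0.004 -0.228 -0.974]
 [-1.     0.002  0.004]]
scene [214.  298.8] 22 [57.2 42.5] depth z 30.9
top [448.  220.7] 92 [-8.4 -6. ] depth z 73.1
```

Call:
send_rows(grip=[255, 255, 255, 255, 255], offset=[[-1, 0, -1.5], [-3, 0, -3], [-5, 0, -4.5], [-7, 0, -6], [-9, 0, -7]], twist=[0, 0, 0, 0, 0])

```text
clock: 14.0
position: [0.5078, -0.2701, 0.0846]
ee_rot: [-0.553, -0.439, 0.555, -0.44]
ft_force: [-0.8, -8.0, -0.9]
grip_width: 0.179
```

```bash
python3 look.py push4
```

```text
t 14.0 pos [ 0.5078 -0.2701  0.0846] f [-0.83 -7.99 -0.95] grip 0.179
[[-0.001  0.974 -0.227]
 [-0.002 -0.227 -0.974]
 [-1.    -0.     0.002]]
tray frame handle x 0.2 y 29.2  lip y 103.2
```

View pics/push4.png

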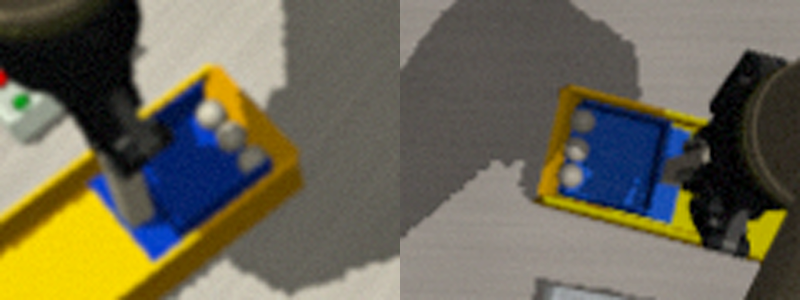

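```bash
python3 tiltd.py
```

```text
t 14.1 pos [ 0.5079 -0.2701  0.0848] f [-2.48 -7.58  2.2 ] grip 0.174
[[-0.001  0.974 -0.227]
 [-0.002 -0.227 -0.974]
 [-1.    -0.     0.002]]
scene n 380 pitch up deg -2.98 roll -0.76 mid height above nominal underside mm -0.5  resid mm 1.52
top n 314 pitch up deg -3.03 roll 0.19 mid height above nominal underside mm -1.3  resid mm 1.56
```

Call:
send_rows(grip=[255, 255, 255, 255, 255], offset=[[2, 0, 3], [5, 0, 6], [8, 0, 9], [10, 0, 10], [12, 0, 10]], twist=[0, 0, 0, 0, 0], newtons=40)

```text
clock: 14.62
position: [0.5067, -0.2783, 0.0757]
ee_rot: [0.555, 0.441, -0.553, 0.439]
ft_force: [-22.7, 13.8, 68.1]
grip_width: 0.178
```

```bash
python3 look.py push5; python3 tiltd.py
```

```text
t 14.617 pos [ 0.5067 -0.2783  0.0757] f [-22.73  13.79  68.08] grip 0.178
[[ 0.001  0.974 -0.226]
 [ 0.004 -0.226 -0.974]
 [-1.     0.    -0.004]]
tray frame handle x 1.0 y 21.0  lip y 95.0
t 14.717 pos [ 0.5067 -0.2782  0.0758] f [-15.65   9.04  44.47] grip 0.176
[[ 0.001  0.974 -0.226]
 [ 0.004 -0.226 -0.974]
 [-1.     0.    -0.004]]
scene n 370 pitch up deg 1.51 roll -0.00 mid height above nominal underside mm 2.5  resid mm 1.33
top n 309 pitch up deg -0.78 roll -0.17 mid height above nominal underside mm 1.4  resid mm 1.58
```

View pics/push5.png

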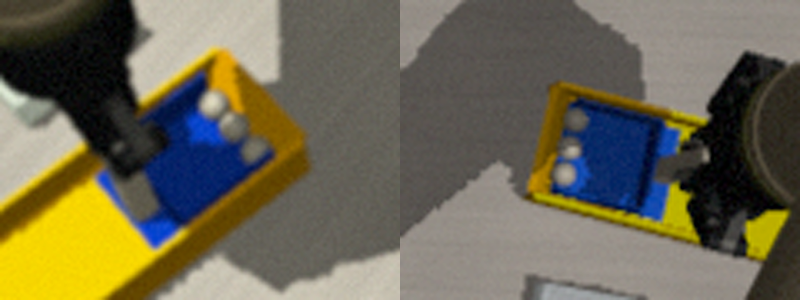

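Call:
send_rows(grip=[255, 255, 255, 255, 255], offset=[[-1.5, 0, 0], [-2.5, 0, 0], [-2.5, 0, 0], [-2.5, 0, 0], [-2.5, 0, 0]], twist=[0, 0, 0, 0, 0], newtons=120)

```text
clock: 15.23
position: [0.5066, -0.2781, 0.076]
ee_rot: [0.554, 0.44, -0.553, 0.44]
ft_force: [-4.5, 1.5, 14.7]
grip_width: 0.171
```

Call:
send_rows(grip=[255, 255, 255, 255, 255], offset=[[-4, 0, 0], [-11, 0, -3], [-19, 0, -7], [-27, 0, -11], [-35, 0, -14]], twist=[0, 0, 0, 0, 0])

```text
clock: 15.65
position: [0.5097, -0.2645, 0.111]
ee_rot: [0.554, 0.44, -0.553, 0.44]
ft_force: [0.1, 0.1, -0.3]
grip_width: 0.169
```

```bash
python3 look.py up1; python3 tiltd.py
```

```text
t 15.65 pos [ 0.5097 -0.2645  0.111 ] f [ 0.13  0.07 -0.26] grip 0.169
[[-0.     0.974 -0.225]
 [ 0.    -0.225 -0.974]
 [-1.    -0.    -0.   ]]
tray frame handle x 0.8 y 35.1  lip y 109.1
t 15.75 pos [ 0.5106 -0.2649  0.1118] f [-0.4  -0.75 -1.17] grip 0.17
[[ 0.002  0.974 -0.225]
 [-0.    -0.225 -0.974]
 [-1.     0.002 -0.   ]]
scene n 399 pitch up deg -2.71 roll -0.74 mid height above nominal underside mm 1.0  resid mm 1.44
top n 344 pitch up deg -0.19 roll 0.36 mid height above nominal underside mm 0.2  resid mm 1.65
```

View pics/up1.png

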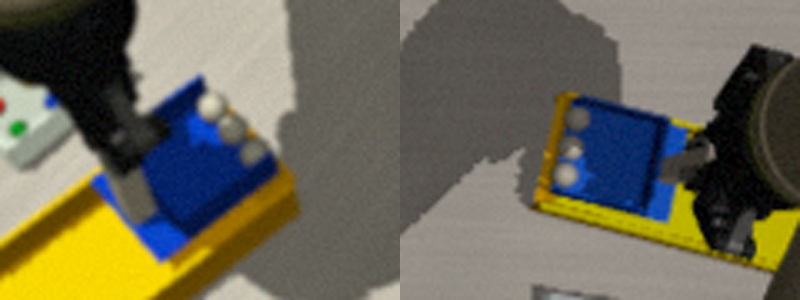

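Call:
send_rows(grip=[255, 255, 255, 255, 255], offset=[[1, 0, -9], [5, 0, -16], [10, 0, -18], [14, 0, -18], [17, 0, -18]], twist=[0, 0, 0, 0, 0], newtons=20)

```text
clock: 16.27
position: [0.5162, -0.2516, 0.0966]
ee_rot: [0.555, 0.436, -0.553, 0.442]
ft_force: [0.7, -11.4, 21.5]
grip_width: 0.172
```

```bash
python3 look.py up2; python3 tiltd.py
```

```text
t 16.267 pos [ 0.5162 -0.2516  0.0966] f [  0.74 -11.36  21.55] grip 0.172
[[ 0.008  0.974 -0.228]
 [-0.005 -0.228 -0.974]
 [-1.     0.009  0.004]]
tray frame handle x 4.2 y 49.1  lip y 123.1
t 16.367 pos [ 0.5161 -0.2513  0.0962] f [ 0.51 -8.18 21.38] grip 0.167
[[ 0.007  0.974 -0.228]
 [-0.005 -0.228 -0.974]
 [-1.     0.008  0.003]]
scene n 359 pitch up deg 3.30 roll -1.42 mid height above nominal underside mm 6.1  resid mm 1.57
top n 335 pitch up deg 4.45 roll -0.94 mid height above nominal underside mm 5.9  resid mm 1.71
```

View pics/up2.png

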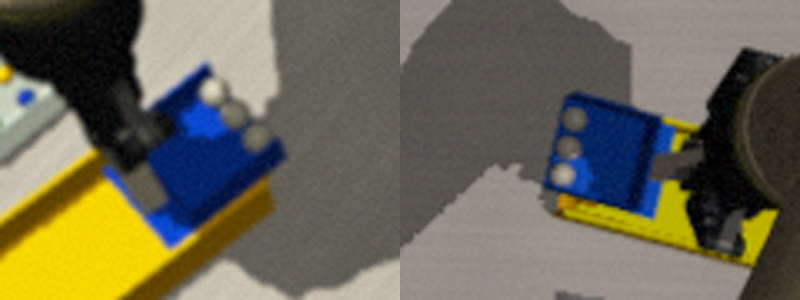

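Call:
send_rows(grip=[255, 255, 255, 255, 255], offset=[[0, 0, 0], [0, 0, 0], [-2, 0, 0], [-6, 0, 0], [-12, 0, 0]], twist=[0, 0, 0, 0, 0], newtons=100)

```text
clock: 16.88
position: [0.513, -0.247, 0.1045]
ee_rot: [-0.553, -0.441, 0.554, -0.439]
ft_force: [-0.2, -0.6, -0.9]
grip_width: 0.171
```

```bash
python3 look.py up3; python3 tiltd.py
```

```text
t 16.883 pos [ 0.513  -0.247   0.1045] f [-0.16 -0.58 -0.85] grip 0.171
[[-0.002  0.974 -0.226]
 [ 0.001 -0.226 -0.974]
 [-1.    -0.002 -0.   ]]
tray frame handle x 0.0 y 52.9  lip y 126.9
t 16.983 pos [ 0.5136 -0.2474  0.1055] f [ 0.54  0.07 -1.82] grip 0.168
[[ 0.     0.974 -0.226]
 [ 0.    -0.226 -0.974]
 [-1.    -0.    -0.   ]]
scene n 220 pitch up deg 3.44 roll 0.51 mid height above nominal underside mm 6.1  resid mm 1.55
top n 201 pitch up deg 5.25 roll 0.34 mid height above nominal underside mm 5.3  resid mm 1.38
```

View pics/up3.png

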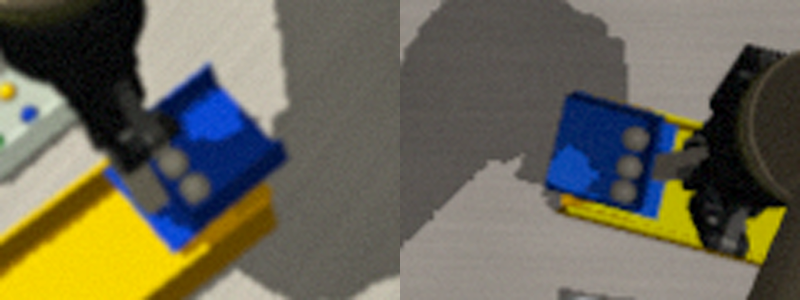

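The top view shows all three beads at the back wall of the pan, at crop positions of about (632,140), (628,165) and (624,190). The pan is tilted roughly 4° lip-up.

```bash
python3 - <<'E'
from h import *
d=np.load("pics/top0d.npy")
for px in [(333,179),(334,179),(335,180),(334,181),(325,177),(314,168)]: print(px,atdepth("top",px,d[px[1],px[0]]).round(3))
d=np.load("pics/scene0d.npy")
for px in [(322,239),(323,240),(345,257)]: print(px,atdepth("scene",px,d[px[1],px[0]]).round(3))
st()
E
```

```text
(333, 179) [ 0.594 -0.002  0.085]
(334, 179) [ 0.595 -0.004  0.082]
(335, 180) [ 0.592 -0.007  0.083]
(334, 181) [ 0.591 -0.005  0.078]
(325, 177) [ 0.615  0.013 -0.001]
(314, 168) [ 0.637  0.042 -0.001]
(322, 239) [ 0.6   -0.008  0.083]
(323, 240) [ 0.604 -0.01   0.085]
(345, 257) [ 0.634  0.029 -0.001]
t 17.083 pos [ 0.5133 -0.2474  0.1049] f [-0.23  0.7  -1.35] grip 0.168
[[-0.001  0.974 -0.226]
 [ 0.    -0.226 -0.974]
 [-1.    -0.001 -0.   ]]
```

Call:
send_rows(grip=[255, 255, 255, 255, 255], offset=[[-5, 0, 0], [-15, 0, 0], [-28, 0, 0], [-41, 0, 0], [-53, 0, 0]], twist=[0, 0, 0, 0, 0])

```text
clock: 17.5
position: [0.5138, -0.2483, 0.1603]
ee_rot: [0.554, 0.439, -0.553, 0.44]
ft_force: [0.9, 0.2, -0.6]
grip_width: 0.17
```

```bash
python3 look.py up4; python3 -c "
from h import *
plan((.597,.111,.16),-13.06,10)"
```

```text
t 17.5 pos [ 0.5138 -0.2483  0.1603] f [ 0.87  0.17 -0.65] grip 0.17
[[ 0.001  0.974 -0.226]
 [-0.    -0.226 -0.974]
 [-1.     0.001 -0.   ]]
tray frame handle x 1.1 y 51.8  lip y 125.8
t 17.6 pos [ 0.5147 -0.2487  0.1611] f [-0.29 -0.87 -2.25] grip 0.175
[[ 0.004  0.974 -0.226]
 [-0.001 -0.226 -0.974]
 [-1.     0.004 -0.   ]]
yaw -13.07 total [   1.1   -1.2 -369. ] dist 369.0 twist -0.01
[[0.1, -0.1, -36.9], [0.2, -0.2, -73.8], [0.3, -0.4, -110.7], [0.5, -0.5, -147.6], [0.6, -0.6, -184.5], [0.7, -0.7, -221.4], [0.8, -0.8, -258.3], [0.9, -1.0, -295.2], [1.0, -1.1, -332.1], [1.1, -1.2, -369.0]] [np.float64(-0.0), np.float64(-0.0), np.float64(-0.0), np.float64(-0.0), np.float64(-0.0), np.float64(-0.0), np.float64(-0.0), np.float64(-0.0), np.float64(-0.0), np.float64(-0.0)]
```

View pics/up4.png

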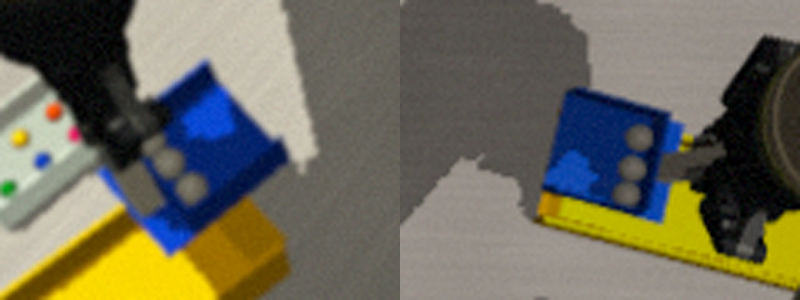

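Call:
send_rows(grip=[255, 255, 255, 255, 255], offset=[[0, 0, -2], [-1, 0, -6], [-3, 0, -12], [-5, 0, -20], [-6, 0, -30]], twist=[0, 0, 0, 0, 0])

```text
clock: 18.02
position: [0.5203, -0.2181, 0.1643]
ee_rot: [-0.554, -0.44, 0.554, -0.44]
ft_force: [-0.3, -0.4, -1.5]
grip_width: 0.172
```

Call:
send_rows(grip=[255, 255, 255, 255, 255], offset=[[0, 0, -12], [0, 0, -24], [0, 0, -36], [0, 0, -48], [0, 0, -60]], twist=[0, 0, 0, 0, 0])

```text
clock: 18.43
position: [0.5341, -0.1588, 0.1642]
ee_rot: [0.554, 0.44, -0.554, 0.44]
ft_force: [0.3, -0.7, -0.2]
grip_width: 0.173
```

Call:
send_rows(grip=[255, 255, 255, 255, 255], offset=[[0, 0, -12], [0, 0, -24], [0, 0, -36], [0, 0, -47], [0, 0, -57]], twist=[0, 0, 0, 0, 0])

```text
clock: 18.85
position: [0.547, -0.1035, 0.1643]
ee_rot: [0.554, 0.44, -0.554, 0.44]
ft_force: [-0.3, 0.1, -1.1]
grip_width: 0.17
```

Call:
send_rows(grip=[255, 255, 255, 255, 255], offset=[[0, 0, -9], [0, 0, -16], [0, 0, -21], [0, 0, -24], [0, 0, -25]], twist=[0, 0, 0, 0, 0])

```text
clock: 19.27
position: [0.5524, -0.0801, 0.1642]
ee_rot: [-0.554, -0.44, 0.554, -0.44]
ft_force: [-0.6, -0.6, -0.3]
grip_width: 0.166
```

```bash
python3 look.py tr1; python3 tiltd.py;  python3 -c "
from h import *
plan((.597,.111,.16),-13.06,10)"
```

```text
t 19.267 pos [ 0.5524 -0.0801  0.1642] f [-0.58 -0.57 -0.25] grip 0.166
[[-0.     0.974 -0.226]
 [ 0.    -0.226 -0.974]
 [-1.    -0.    -0.   ]]
tray frame handle x 0.7 y 224.4  lip y 298.4
t 19.367 pos [ 0.5523 -0.0807  0.1643] f [-1.04 -0.04  0.86] grip 0.165
[[-0.     0.974 -0.226]
 [-0.    -0.226 -0.974]
 [-1.     0.     0.   ]]
scene n 166 pitch up deg 4.30 roll 0.56 mid height above nominal underside mm 6.1  resid mm 1.45
top n 239 pitch up deg 4.18 roll 0.47 mid height above nominal underside mm 5.8  resid mm 1.47
t 19.467 pos [ 0.5522 -0.081   0.1643] f [-0.21  0.65 -1.5 ] grip 0.172
[[ 0.     0.974 -0.227]
 [-0.    -0.227 -0.974]
 [-1.     0.     0.   ]]
yaw -13.12 total [   4.3    0.  -197.2] dist 197.2 twist -0.06
[[0.4, 0.0, -19.7], [0.9, 0.0, -39.4], [1.3, 0.0, -59.2], [1.7, 0.0, -78.9], [2.1, 0.0, -98.6], [2.6, 0.0, -118.3], [3.0, 0.0, -138.0], [3.4, 0.0, -157.7], [3.9, 0.0, -177.5], [4.3, 0.0, -197.2]] [np.float64(-0.0), np.float64(-0.0), np.float64(-0.0), np.float64(-0.0), np.float64(-0.0), np.float64(-0.0), np.float64(-0.0), np.float64(-0.0), np.float64(-0.1), np.float64(-0.1)]
```

View pics/tr1.png

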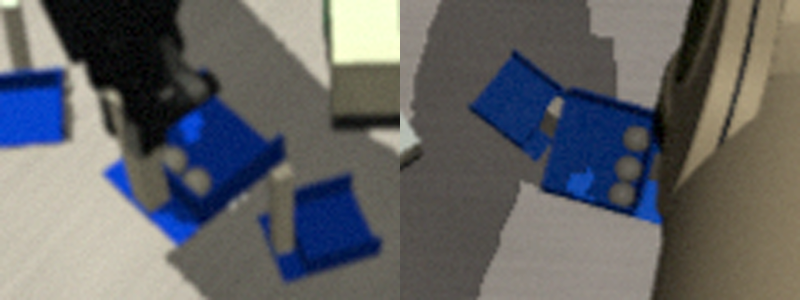

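Call:
send_rows(grip=[255, 255, 255, 255, 255], offset=[[0, 0, -3], [0, 0, -9], [0, 0, -18], [0, 0, -28], [0, 0, -38]], twist=[0, 0, 0, 0, 0])

```text
clock: 19.88
position: [0.5612, -0.0419, 0.1642]
ee_rot: [0.554, 0.44, -0.553, 0.44]
ft_force: [0.7, 0.9, -1.3]
grip_width: 0.168
```

Call:
send_rows(grip=[255, 255, 255, 255, 255], offset=[[0, 0, -10], [0, 0, -20], [0, 0, -30], [0, 0, -40], [0, 0, -50]], twist=[0, 0, 0, 0, 0])

```text
clock: 20.3
position: [0.5725, 0.0064, 0.1643]
ee_rot: [0.554, 0.44, -0.554, 0.44]
ft_force: [-0.4, 1.7, -0.4]
grip_width: 0.17
```

Call:
send_rows(grip=[255, 255, 255, 255, 255], offset=[[0, 0, -12], [3, 0, -29], [8, 0, -69], [12, 0, -109], [12, 0, -109]], twist=[0, 0, 0, 0, 0])

```text
clock: 20.72
position: [0.5967, 0.1229, 0.1505]
ee_rot: [0.552, 0.444, -0.551, 0.442]
ft_force: [-0.8, 1.6, -1.7]
grip_width: 0.17
```

```bash
python3 look.py du1
```

```text
t 20.717 pos [0.5967 0.1229 0.1505] f [-0.75  1.62 -1.73] grip 0.17
[[-0.002  0.977 -0.215]
 [ 0.004 -0.215 -0.977]
 [-1.    -0.002 -0.003]]
tray frame handle x -2.0 y 432.2  lip y 506.2
```

View pics/du1.png

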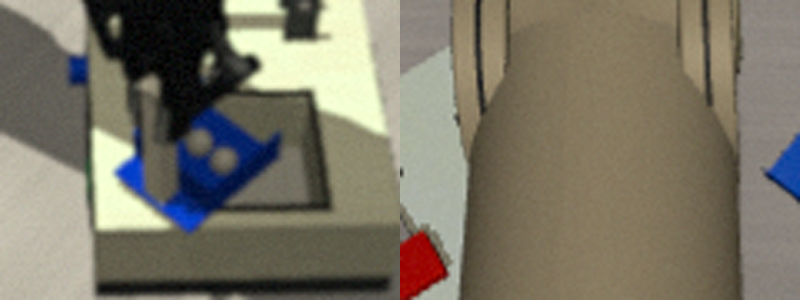

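Call:
send_rows(grip=[255, 255, 255, 255, 255], offset=[[0, 0, 0], [0, 0, 0], [0, 0, 0], [0, 0, 0], [0, 0, 0]], twist=[0, 0, 0, 0, 0])

```text
clock: 21.23
position: [0.597, 0.1109, 0.1525]
ee_rot: [0.554, 0.44, -0.554, 0.44]
ft_force: [0.2, 0.7, -0.7]
grip_width: 0.169
```

```bash
python3 look.py du2
```

```text
t 21.233 pos [0.597  0.1109 0.1525] f [ 0.2   0.74 -0.66] grip 0.169
[[ 0.     0.974 -0.227]
 [ 0.    -0.227 -0.974]
 [-1.     0.    -0.   ]]
tray frame handle x 1.0 y 420.5  lip y 494.5
```

View pics/du2.png

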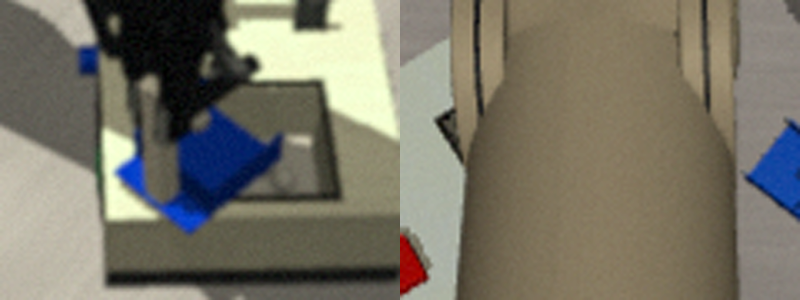

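```bash
python3 - <<'E'
from h import *
st(); p,d=viewer.camera("scene"); x,y=370,180
p=cv2.resize(p[y-55:y+45,x-65:x+65],(780,600),interpolation=cv2.INTER_CUBIC); cv2.imwrite("pics/du3.png",np.clip(p*1.5,0,255).astype(np.uint8))
E
```

```text
t 21.333 pos [0.5969 0.1111 0.1524] f [-0.33 -0.4  -0.58] grip 0.172
[[ 0.     0.974 -0.227]
 [ 0.    -0.227 -0.974]
 [-1.     0.    -0.   ]]
```

View pics/du3.png

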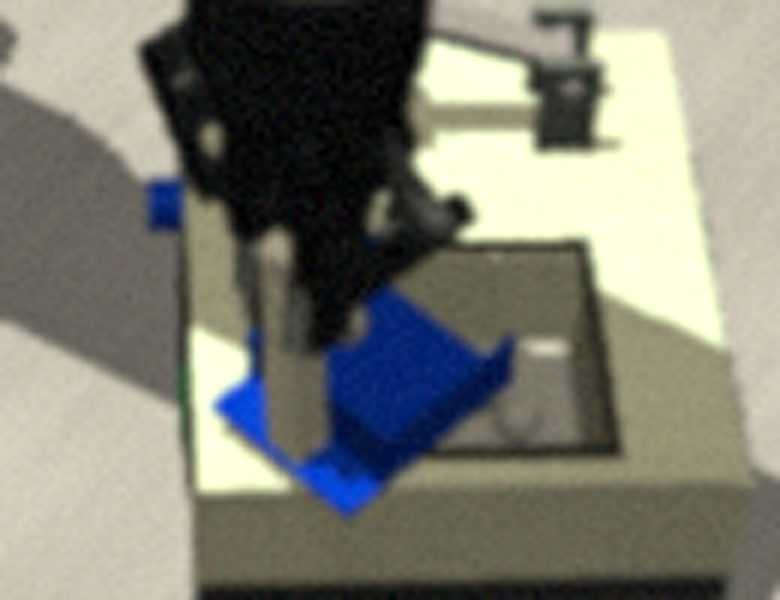

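Call:
send_rows(grip=[255, 255, 255, 255, 255], offset=[[-1, 0, 2], [-4, 0, 6], [-7, 0, 12], [-10, 0, 20], [-12, 0, 30]], twist=[0, 0, 0, 0, 0])

```text
clock: 21.8
position: [0.5901, 0.0816, 0.1649]
ee_rot: [0.554, 0.44, -0.553, 0.44]
ft_force: [0.4, -0.8, -0.5]
grip_width: 0.171
```

Call:
send_rows(grip=[255, 255, 255, 255, 255], offset=[[0, 0, 12], [0, 0, 24], [0, 0, 36], [0, 0, 48], [0, 0, 60]], twist=[0, 0, 0, 0, 0])

```text
clock: 22.22
position: [0.5761, 0.0223, 0.1642]
ee_rot: [-0.554, -0.44, 0.554, -0.44]
ft_force: [0.1, 0.7, -1.1]
grip_width: 0.172
```

Call:
send_rows(grip=[255, 255, 255, 255, 255], offset=[[0, 0, 10], [0, 0, 18], [0, 0, 24], [0, 0, 28], [0, 0, 30]], twist=[0, 0, 0, 0, 0])

```text
clock: 22.63
position: [0.5697, -0.0059, 0.1643]
ee_rot: [0.554, 0.44, -0.554, 0.44]
ft_force: [0.4, -0.1, -0.7]
grip_width: 0.173
```

```bash
python3 look.py du4; python3 tiltd.py; python3 - <<'E'
from h import *
p,d=viewer.camera("scene"); x,y=370,180
p=cv2.resize(p[y-55:y+45,x-65:x+65],(520,400),interpolation=cv2.INTER_CUBIC); cv2.imwrite("pics/du5.png",np.clip(p*1.5,0,255).astype(np.uint8))
E
```

```text
t 22.633 pos [ 0.5697 -0.0059  0.1643] f [ 0.38 -0.12 -0.74] grip 0.173
[[-0.     0.974 -0.226]
 [ 0.    -0.226 -0.974]
 [-1.    -0.    -0.   ]]
tray frame handle x 0.8 y 300.6  lip y 374.6
t 22.733 pos [ 0.5698 -0.0054  0.1643] f [ 1.05  0.17 -2.03] grip 0.169
[[ 0.     0.974 -0.226]
 [ 0.    -0.226 -0.974]
 [-1.    -0.    -0.   ]]
scene n 217 pitch up deg 5.98 roll -0.27 mid height above nominal underside mm 6.1  resid mm 1.40
top n 35 pitch up deg -3.01 roll -1.04 mid height above nominal underside mm 7.2  resid mm 1.38
```

View pics/du4.png

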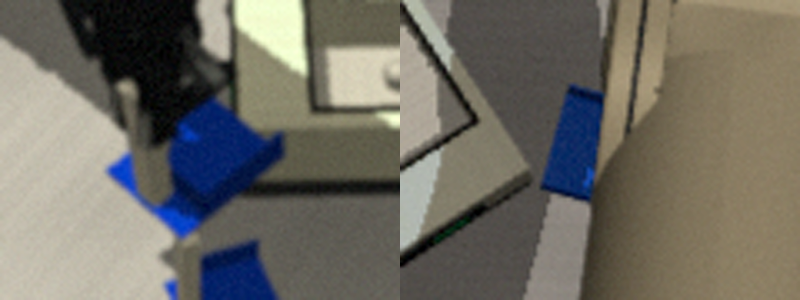

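View pics/du5.png

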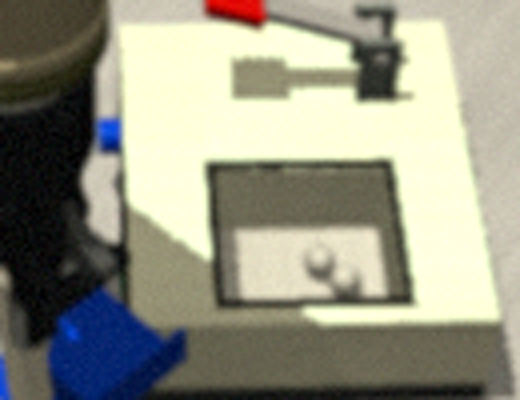

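```bash
python3 - <<'E'
from h import *
out=[]
p,d=viewer.camera("scene"); cv2.imwrite("pics/full1.png",np.clip(p*1.3,0,255).astype(np.uint8))
for r in viewer.regions_of("bead0_center","scene")[:8]: print(r["score"],r["box"])
x,y=310,210
cv2.imwrite("pics/pan1.png",np.clip(cv2.resize(p[y-50:y+50,x-65:x+65],(780,600),interpolation=cv2.INTER_CUBIC)*1.8,0,255).astype(np.uint8))
E
```

```text
0.75 [301.8, 188.8, 54.1, 53.1]
```

View pics/full1.png

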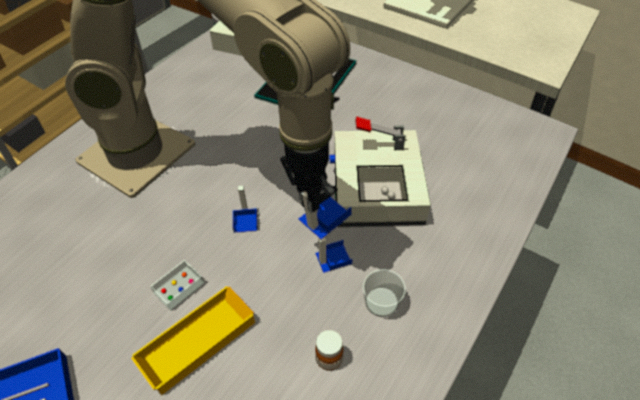

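View pics/pan1.png

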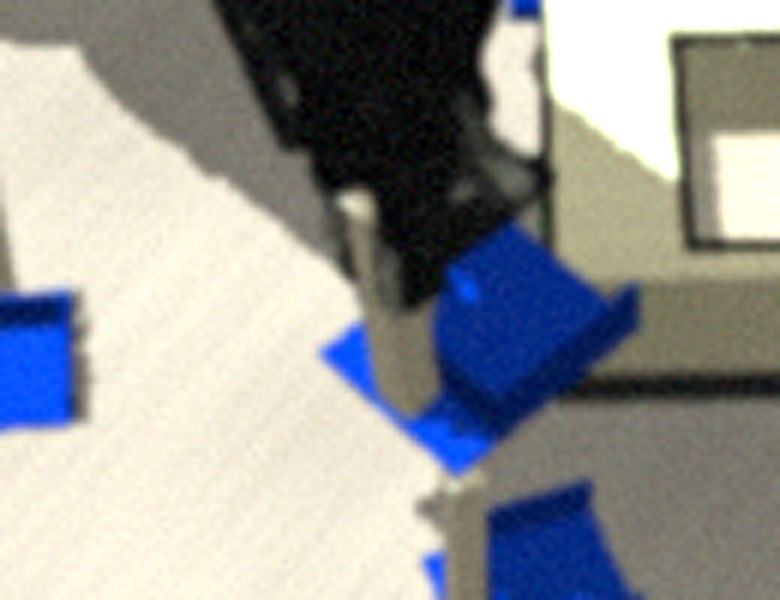

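```bash
python3 - <<'E'
from h import *
p,d=viewer.camera("top"); x,y=260,180
cv2.imwrite("pics/topw.png",np.clip(cv2.resize(p[y-75:y+75,x-100:x+100],(800,600),interpolation=cv2.INTER_CUBIC)*1.4,0,255).astype(np.uint8))
E
```

```text
(no output)
```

View pics/topw.png

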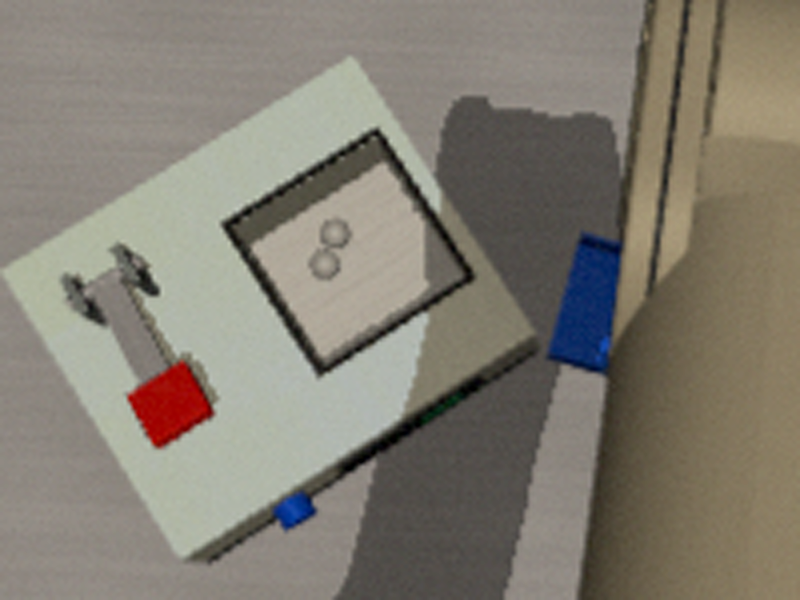

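Call:
send_rows(grip=[255, 255, 255, 255, 255], offset=[[0, 0, -12], [3, 0, -40], [8, 0, -81], [12, 0, -122], [12, 0, -110]], twist=[0, 0, 0, 0, 0])

```text
clock: 23.45
position: [0.5947, 0.1162, 0.1504]
ee_rot: [0.551, 0.446, -0.55, 0.442]
ft_force: [-0.2, 2.3, -2.1]
grip_width: 0.169
```

Call:
send_rows(grip=[255, 255, 255, 255, 255], offset=[[0, 0, 0], [0, 0, 0], [0, 0, 0], [0, 0, 0], [0, 0, 0]], twist=[0, 0, 0, 0, 0])

```text
clock: 23.87
position: [0.5948, 0.1013, 0.1526]
ee_rot: [0.554, 0.44, -0.554, 0.44]
ft_force: [-0.4, 0.7, -0.4]
grip_width: 0.168
```

```bash
python3 - <<'E'
from h import *
st(); p,d=viewer.camera("scene"); x,y=370,180
p=cv2.resize(p[y-55:y+45,x-65:x+65],(780,600),interpolation=cv2.INTER_CUBIC); cv2.imwrite("pics/du6.png",np.clip(p*1.5,0,255).astype(np.uint8))
E
```

```text
t 23.867 pos [0.5948 0.1013 0.1526] f [-0.4   0.7  -0.42] grip 0.168
[[ 0.     0.974 -0.227]
 [ 0.    -0.227 -0.974]
 [-1.     0.    -0.001]]
```

View pics/du6.png

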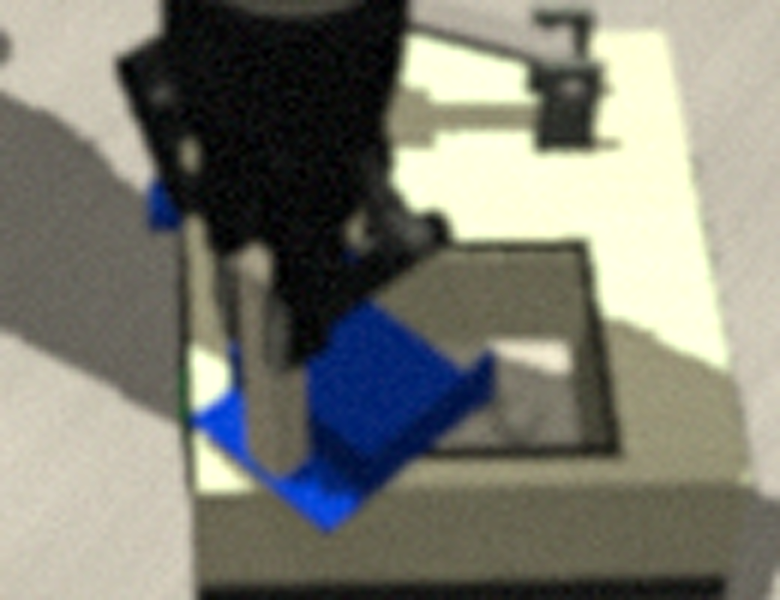

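Call:
send_rows(grip=[255, 255, 255, 255, 255], offset=[[-1, 0, 2], [-4, 0, 6], [-7, 0, 12], [-10, 0, 20], [-12, 0, 30]], twist=[0, 0, 0, 0, 0])

```text
clock: 24.33
position: [0.5878, 0.0718, 0.1649]
ee_rot: [0.554, 0.44, -0.553, 0.44]
ft_force: [-0.0, 0.3, -0.4]
grip_width: 0.169
```

Call:
send_rows(grip=[255, 255, 255, 255, 255], offset=[[0, 0, 12], [0, 0, 24], [0, 0, 36], [0, 0, 48], [0, 0, 60]], twist=[0, 0, 0, 0, 0])

```text
clock: 24.75
position: [0.5738, 0.0125, 0.1642]
ee_rot: [-0.554, -0.44, 0.554, -0.44]
ft_force: [0.5, 0.2, -1.0]
grip_width: 0.171
```

Call:
send_rows(grip=[255, 255, 255, 255, 255], offset=[[0, 0, 10], [0, 0, 18], [0, 0, 24], [0, 0, 28], [0, 0, 30]], twist=[0, 0, 0, 0, 0])

```text
clock: 25.17
position: [0.5675, -0.0156, 0.1643]
ee_rot: [0.554, 0.44, -0.554, 0.44]
ft_force: [-0.4, 0.1, -0.4]
grip_width: 0.172
```

```bash
python3 - <<'E'
from h import *
st(); out=[]
p,d=viewer.camera("top"); x,y=260,180
out.append(cv2.resize(p[y-75:y+75,x-100:x+100],(400,300),interpolation=cv2.INTER_CUBIC))
p,d=viewer.camera("scene"); x,y=340,200
out.append(cv2.resize(p[y-60:y+60,x-80:x+80],(400,300),interpolation=cv2.INTER_CUBIC))
cv2.imwrite("pics/du7.png",np.clip(np.hstack(out)*1.4,0,255).astype(np.uint8))
E
```

```text
t 25.167 pos [ 0.5675 -0.0156  0.1643] f [-0.38  0.14 -0.4 ] grip 0.172
[[ 0.     0.974 -0.226]
 [ 0.    -0.226 -0.974]
 [-1.     0.    -0.   ]]
```

View pics/du7.png

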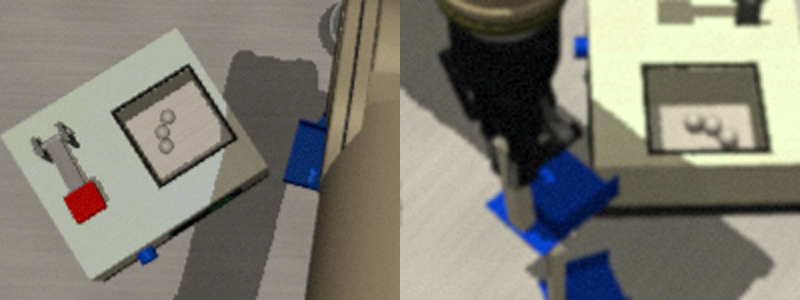

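The top crop shows three beads in the well, at about (167,117), (162,131) and (166,146). Next I'll set the scoop down on the clear bench.

```bash
python3 -c "
from h import *
plan((.495,-.085,.14),-13.06,5)"
```

```text
t 25.267 pos [ 0.5675 -0.0151  0.1642] f [-0.44  0.01 -1.21] grip 0.174
[[-0.     0.974 -0.226]
 [ 0.    -0.226 -0.974]
 [-1.    -0.    -0.   ]]
yaw -13.07 total [ 24.2 -54.9  84.4] dist 103.6 twist -0.01
[[4.8, -11.0, 16.9], [9.7, -21.9, 33.8], [14.5, -32.9, 50.7], [19.4, -43.9, 67.6], [24.2, -54.9, 84.4]] [np.float64(-0.0), np.float64(-0.0), np.float64(-0.0), np.float64(-0.0), np.float64(-0.0)]
```

Call:
send_rows(grip=[255, 255, 255, 255, 255], offset=[[0, -10, 14], [0, -24, 36], [0, -40, 60], [0, -51, 78], [10, -55, 84]], twist=[0, 0, 0, 0, 0])

```text
clock: 25.68
position: [0.4942, -0.0867, 0.1555]
ee_rot: [0.555, 0.439, -0.553, 0.439]
ft_force: [0.8, 1.0, 0.4]
grip_width: 0.174
```

Call:
send_rows(grip=[255, 255, 255, 255, 255], offset=[[15, 0, 0], [35, 0, 0], [55, 0, 0], [70, 0, 0], [78, 0, 0]], twist=[0, 0, 0, 0, 0])

```text
clock: 26.1
position: [0.4943, -0.0836, 0.0742]
ee_rot: [-0.553, -0.441, 0.554, -0.44]
ft_force: [0.1, 0.3, -1.0]
grip_width: 0.17
```

Call:
send_rows(grip=[255, 255, 255, 255, 255], offset=[[3, 0, 0], [5, 0, 0], [6, 0, 0], [7, 0, 0], [7, 0, 0]], twist=[0, 0, 0, 0, 0])

```text
clock: 26.52
position: [0.4954, -0.0845, 0.0697]
ee_rot: [0.554, 0.44, -0.553, 0.44]
ft_force: [0.2, -0.0, -0.0]
grip_width: 0.17
```

```bash
python3 look.py pl1; python3 tiltd.py
```

```text
t 26.517 pos [ 0.4954 -0.0845  0.0697] f [ 0.21 -0.04 -0.05] grip 0.17
[[ 0.001  0.974 -0.226]
 [ 0.    -0.226 -0.974]
 [-1.     0.001 -0.001]]
tray frame handle x -53.9 y 207.2  lip y 281.2
t 26.617 pos [ 0.4953 -0.0845  0.0697] f [ 0.29  0.56 -0.71] grip 0.167
[[ 0.001  0.974 -0.226]
 [ 0.    -0.226 -0.974]
 [-1.     0.001 -0.001]]
scene n 256 pitch up deg 5.38 roll -0.00 mid height above nominal underside mm 5.9  resid mm 1.57
top n 311 pitch up deg 4.30 roll 0.19 mid height above nominal underside mm 5.7  resid mm 1.87
```

View pics/pl1.png

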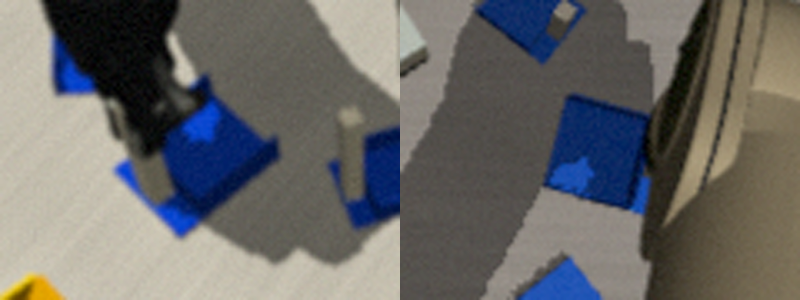

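Call:
send_rows(grip=[255, 255, 255, 255, 255], offset=[[1, 0, 0], [1.5, 0, 0], [1.5, 0, 0], [1.5, 0, 0], [1.5, 0, 0]], twist=[0, 0, 0, 0, 0], newtons=20)

```text
clock: 27.13
position: [0.4949, -0.0846, 0.0678]
ee_rot: [0.554, 0.44, -0.554, 0.44]
ft_force: [0.9, -0.2, -0.7]
grip_width: 0.167
```

Call:
send_rows(grip=[190, 150, 110, 60, 0], offset=[[0, 0, 0], [0, 0, 0], [0, 0, 0], [0, 0, 0], [0, 0, 0]], twist=[0, 0, 0, 0, 0])

```text
clock: 27.55
position: [0.495, -0.0846, 0.0678]
ee_rot: [0.554, 0.44, -0.554, 0.44]
ft_force: [0.3, 0.5, 0.2]
grip_width: 0.812
```

Call:
send_rows(grip=[0, 0, 0, 0, 0], offset=[[0, 0, 0], [0, 0, 0], [-15, 0, 0], [-40, 0, 0], [-70, 0, 0]], twist=[0, 0, 0, 0, 0])

```text
clock: 27.97
position: [0.4938, -0.0847, 0.1375]
ee_rot: [-0.553, -0.44, 0.555, -0.439]
ft_force: [0.7, 0.5, 0.4]
grip_width: 0.999
```

```bash
python3 look.py pl2; python3 tiltd.py
```

```text
t 27.967 pos [ 0.4938 -0.0847  0.1375] f [0.7  0.55 0.43] grip 0.999
[[-0.003  0.974 -0.226]
 [-0.001 -0.226 -0.974]
 [-1.    -0.003  0.001]]
tray frame handle x -55.4 y 206.7  lip y 280.7
t 28.067 pos [ 0.4973 -0.085   0.1416] f [ 0.23 -0.67  0.46] grip 0.998
[[ 0.006  0.974 -0.227]
 [ 0.001 -0.227 -0.974]
 [-1.     0.006 -0.002]]
scene few 0
top few 0
```

View pics/pl2.png

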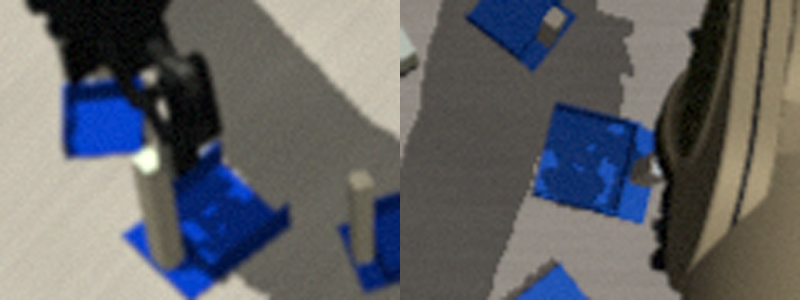

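```bash
python3 - <<'E'
from h import *
print("pad rest seen",atz("top",(202.2,205.1),.144).round(4))
d=np.array([np.cos(.6075),np.sin(.6075)]); h=np.array([.5883,.3282]); print("pad rest expected",h-d*(.092*np.cos(.35)-.005*np.sin(.35)), "level", h-d*.092)
o=monitor.get_obs(); print(o["joint_pos"].round(2))
plan((.5128,.2756,.21),0,12)
E
```

```text
pad rest seen [0.5186 0.2787 0.144 ]
pad rest expected [0.51874832 0.27984739] level [0.51276086 0.27568488]
[-0.63  0.16  0.78  1.93 -0.13  1.1  -0.03]
t 28.167 pos [ 0.4954 -0.0844  0.1383] f [-0.06 -0.2  -0.31] grip 0.998
[[ 0.002  0.974 -0.226]
 [ 0.001 -0.226 -0.974]
 [-1.     0.001 -0.001]]
yaw -13.05 total [ -71.4  -64.3 -354.7] dist 367.4 twist -13.05
[[-5.9, -5.4, -29.6], [-11.9, -10.7, -59.1], [-17.8, -16.1, -88.7], [-23.8, -21.4, -118.2], [-29.7, -26.8, -147.8], [-35.7, -32.1, -177.3], [-41.6, -37.5, -206.9], [-47.6, -42.8, -236.4], [-53.5, -48.2, -266.0], [-59.5, -53.5, -295.6], [-65.4, -58.9, -325.1], [-71.4, -64.3, -354.7]] [np.float64(-1.1), np.float64(-2.2), np.float64(-3.3), np.float64(-4.4), np.float64(-5.4), np.float64(-6.5), np.float64(-7.6), np.float64(-8.7), np.float64(-9.8), np.float64(-10.9), np.float64(-12.0), np.float64(-13.1)]
```

Pad position agrees with the model. I'll raise first, straight up past the handle, then close and travel.

Call:
send_rows(grip=[0, 0, 0, 0, 0], offset=[[-15, 0, 0], [-40, 0, 0], [-65, 0, 0], [-80, 0, -5], [-80, 0, -20]], twist=[0, 0, 0, 0, 0])

```text
clock: 28.58
position: [0.5002, -0.067, 0.2199]
ee_rot: [0.555, 0.438, -0.553, 0.44]
ft_force: [-0.2, -0.8, -0.6]
grip_width: 1.002
```

Call:
send_rows(grip=[100, 255, 255, 255, 255], offset=[[0, -5, -30], [0, -11, -65], [0, -18, -100], [0, -24, -135], [0, -30, -170]], twist=[-2.6, -5.2, -7.8, -10.4, -13], newtons=40)

```text
clock: 29.0
position: [0.5079, 0.1089, 0.2166]
ee_rot: [0.499, 0.501, -0.5, 0.5]
ft_force: [1.0, 0.2, -0.0]
grip_width: 0.303
```

```bash
python3 -c "
from h import *
plan((.5128,.2756,.20),0,5)"
```

```text
t 29.0 pos [0.5079 0.1089 0.2166] f [ 0.97  0.15 -0.03] grip 0.303
[[-0.002  1.     0.001]
 [-0.     0.001 -1.   ]
 [-1.    -0.002  0.   ]]
yaw 0.05 total [  16.5    5.1 -166.7] dist 167.6 twist 0.05
[[3.3, 1.0, -33.3], [6.6, 2.0, -66.7], [9.9, 3.0, -100.0], [13.2, 4.0, -133.3], [16.5, 5.1, -166.7]] [np.float64(0.0), np.float64(0.0), np.float64(0.0), np.float64(0.0), np.float64(0.1)]
```

Call:
send_rows(grip=[255, 255, 255, 255, 255], offset=[[0, 1, -35], [0, 2, -72], [0, 4, -110], [0, 6, -145], [10, 6, -168]], twist=[0, 0, 0, 0, 0])

```text
clock: 29.42
position: [0.5144, 0.2797, 0.2074]
ee_rot: [0.5, 0.501, -0.499, 0.5]
ft_force: [-1.0, 0.4, 0.6]
grip_width: -0.001
```

Call:
send_rows(grip=[255, 255, 255, 255, 255], offset=[[10, 0, 0], [20, 0, 0], [30, 0, 0], [40, 0, 0], [45, 0, 0]], twist=[0, 0, 0, 0, 0])

```text
clock: 29.83
position: [0.5146, 0.2736, 0.161]
ee_rot: [-0.5, -0.499, 0.501, -0.499]
ft_force: [-0.7, 0.6, 0.0]
grip_width: -0.001
```

```bash
python3 -c "
from h import *
plan((.5140,.2765,.113),0,5)
p,d=viewer.camera('scene'); x,y=375,135
cv2.imwrite('pics/lev1.png',np.clip(cv2.resize(p[y-45:y+45,x-60:x+60],(640,480),interpolation=cv2.INTER_CUBIC)*1.4,0,255).astype(np.uint8))"
```

```text
t 29.833 pos [0.5146 0.2736 0.161 ] f [-0.67  0.58  0.02] grip -0.001
[[-0.002  1.    -0.003]
 [-0.001 -0.003 -1.   ]
 [-1.    -0.002  0.001]]
yaw -0.18 total [48.  -0.5 -2.9] dist 48.1 twist -0.18
[[9.6, -0.1, -0.6], [19.2, -0.2, -1.2], [28.8, -0.3, -1.8], [38.4, -0.4, -2.3], [48.0, -0.5, -2.9]] [np.float64(-0.0), np.float64(-0.1), np.float64(-0.1), np.float64(-0.1), np.float64(-0.2)]
```

View pics/lev1.png

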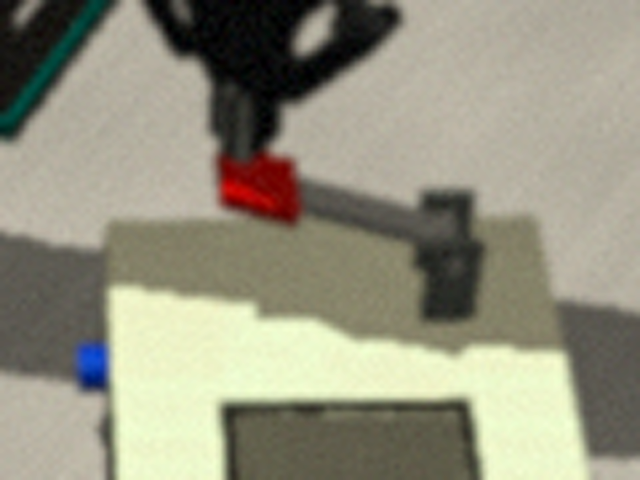

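The closed fingertips are directly over the red pad, which is at about (258,188) in the crop. Pressing down.

Call:
send_rows(grip=[255, 255, 255, 255, 255], offset=[[6, 0, -2], [12, 0, -2], [18, 0, -2], [24, 0, -2], [30, 0, -2]], twist=[0, 0, 0, 0, 0])

```text
clock: 30.3
position: [0.515, 0.2773, 0.1325]
ee_rot: [0.5, 0.5, -0.5, 0.5]
ft_force: [-1.3, -1.2, 4.0]
grip_width: 0.003
```

Call:
send_rows(grip=[255, 255, 255, 255, 255], offset=[[5, 0, 0], [10, 0, 0], [14, 0, 0], [17, 0, 0], [18, 0, 0]], twist=[0, 0, 0, 0, 0])

```text
clock: 30.72
position: [0.5147, 0.2771, 0.1143]
ee_rot: [-0.5, -0.5, 0.501, -0.5]
ft_force: [-3.1, -2.9, 6.2]
grip_width: -0.001
```

Call:
send_rows(grip=[255, 255, 255, 255, 255], offset=[[0.5, 0, 0], [1, 0, 0], [1, 0, 0], [1, 0, 0], [1, 0, 0]], twist=[0, 0, 0, 0, 0])

```text
clock: 31.13
position: [0.5149, 0.2773, 0.114]
ee_rot: [0.5, 0.5, -0.5, 0.5]
ft_force: [-3.1, -1.8, 4.2]
grip_width: 0.001
```

```bash
python3 - <<'E'
from h import *
st()
p,d=viewer.camera('scene'); x,y=375,135
a=np.clip(cv2.resize(p[y-45:y+45,x-60:x+60],(400,300),interpolation=cv2.INTER_CUBIC)*1.4,0,255).astype(np.uint8)
x,y=330,215; b=cv2.resize(p[y-60:y+60,x-80:x+80],(400,300),interpolation=cv2.INTER_CUBIC)
q,_=viewer.camera("top"); c=cv2.resize(q[115:265,215:415],(400,300),interpolation=cv2.INTER_CUBIC); e=cv2.resize(q,(400,250)); e=cv2.copyMakeBorder(e,25,25,0,0,0)
cv2.imwrite('pics/lev2.png',np.vstack([np.hstack([a,b]),np.hstack([c,e])]))
E
```

```text
t 31.133 pos [0.5149 0.2773 0.114 ] f [-3.13 -1.83  4.16] grip 0.001
[[-0.     1.    -0.001]
 [ 0.    -0.001 -1.   ]
 [-1.    -0.    -0.   ]]
```

View pics/lev2.png

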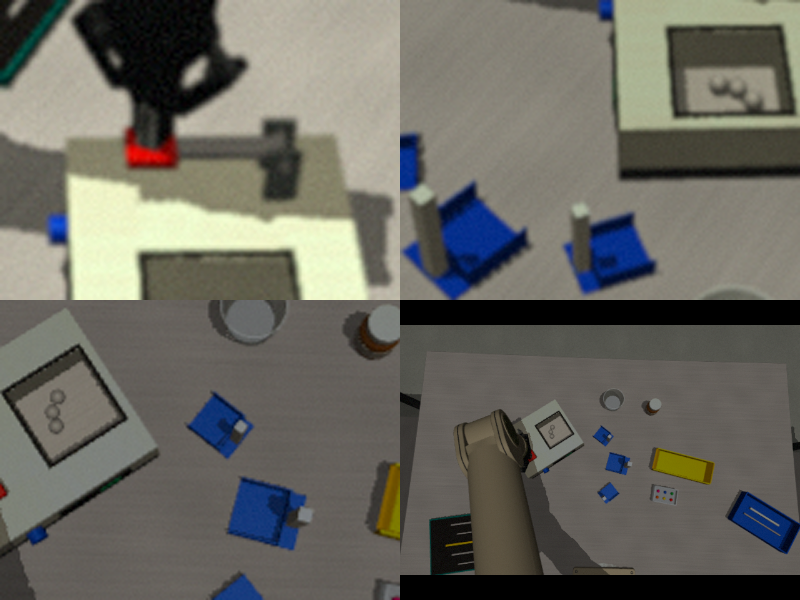

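The lever looks level, the three beads are in the well, and the scoop stands free. I'll settle once more, check the scoop's flatness from depth and then hand in.

Call:
send_rows(grip=[255, 255, 255, 255, 255], offset=[[0.5, 0, 0], [0.5, 0, 0], [0.5, 0, 0], [0.5, 0, 0], [0.5, 0, 0]], twist=[0, 0, 0, 0, 0])

```text
clock: 31.65
position: [0.5149, 0.2773, 0.1136]
ee_rot: [0.5, 0.5, -0.5, 0.5]
ft_force: [-3.0, -1.9, 5.0]
grip_width: -0.0
```

```bash
python3 - <<'E'
from h import *
st()
for n in("scene","top"):
    p,d=viewer.camera(n); K,D,Rc,t=cam(n); vv,uu=np.mgrid[0:400,0:640]
    u=cv2.undistortPoints(np.stack([uu.ravel(),vv.ravel()],1).astype(float)[:,None],K,D)[:,0]
    X=(np.c_[u,np.ones(len(u))]*d.ravel()[:,None]-t)@Rc
    fx=np.array([.226,.974,0]); fy=np.array([-.974,.226,0]); c=np.array([.495,-.0845,0]); q=np.c_[(X-c)@fx,(X-c)@fy,X[:,2]]
    hsv=cv2.cvtColor(p,cv2.COLOR_BGR2HSV).reshape(-1,3); k=(d.ravel()>0)&(hsv[:,1]>130)&(q[:,0]>.018)&(q[:,0]<.07)&(abs(q[:,1])<.025)&(abs(q[:,2])<.02)
    Q=q[k]; A=np.c_[Q[:,0]-.04,Q[:,1],np.ones(len(Q))]; s=np.linalg.lstsq(A,Q[:,2],rcond=None)[0]; print(n,len(Q),np.degrees(s[:2]).round(2),(s[2]*1000).round(1))
manip.hand_in()
E
```

```text
t 31.65 pos [0.5149 0.2773 0.1136] f [-3.04 -1.9   5.04] grip -0.0
[[ 0.     1.    -0.001]
 [ 0.    -0.001 -1.   ]
 [-1.     0.    -0.   ]]
scene 344 [ 0.72 -0.63] 1.1
top 416 [-2.13  0.43] 1.6
the job is handed in; nothing more can be done
```

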